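# Dust off the movement holders through the locked chute

## Task

Dust off the aluminium movement holders. With the lock bar still home, put all the holders from the bench into the chute above its gate; then pull the lock bar fully out, hold the glass dish by its handle under the lip and press it against the paddle so that the gate opens, and keep it there until every holder has slid into the dish. Set the dish with all the holders down in the middle of the cork mat, push the lock bar fully home again, and leave the other things on the bench alone.

Things in the scene. Friction and masses are not known exactly. Their poses are not given: they have to be found in the camera images.
- holder1: aluminium movement holder: round base 56 mm across and 14 mm high, with a round boss 30 mm across and 26 mm high on top (40 mm in all); 60 g. Origin at the centre of the underside, z up through the boss. Two to four such holders are present, standing boss up on the bench
- holder2: aluminium movement holder: round base 56 mm across and 14 mm high, with a round boss 30 mm across and 26 mm high on top (40 mm in all); 60 g. Origin at the centre of the underside, z up through the boss. Two to four such holders are present, standing boss up on the bench
- holder3: aluminium movement holder: round base 56 mm across and 14 mm high, with a round boss 30 mm across and 26 mm high on top (40 mm in all); 60 g. Origin at the centre of the underside, z up through the boss. Two to four such holders are present, standing boss up on the bench
- holder4: aluminium movement holder: round base 56 mm across and 14 mm high, with a round boss 30 mm across and 26 mm high on top (40 mm in all); 60 g. Origin at the centre of the underside, z up through the boss. Two to four such holders are present, standing boss up on the bench
- dish: clear glass dish with a thin steel rim, 170 mm (its x) by 150 mm (its y), 45 mm tall (47 mm over the rim), walls and floor 5 mm; about 0.3 kg. Origin at the centre of the underside. A straight black handle, 16 mm wide, 26 mm high (20 to 46 mm above the dish's underside) and 80 mm long, sticks out level from the middle of its -x wall; the +x wall is the one to press on the paddle
- dish_handle (a point): middle of the dish's black handle, 125 mm from the dish's centre towards the dish's -x; a loaded dish sags less if gripped firmly and near the wall
- chute: fixed dust-off chute on a grey stand: straight aluminium channel, 68 mm wide inside, side walls 15 mm high, running up along its own +y at 33 degrees; origin on the bench under its middle. In its own frame the channel's floor runs from the lip (y -120, z 78 mm) to the open upper end (y 165, z 263 mm). A white arch spans it at y -137 to -66 mm, top 175 mm above the bench
- chute_lip (a point): middle of the lip, the channel's lower end, on its floor, 78 mm above the bench; the floor is 5 mm thick. Under the lip the bench is clear for the dish from the chute's y = -73 mm on towards its -y
- chute_load (a point): point on the channel's floor near its upper end, 285 mm up the slope from the lip: a good place to let holders go, level and just above the floor; they slide down by themselves to the gate and queue there; four fit
- gate (a joint): steel gate across the channel at the chute's y = -53 mm: 0 = shut (20 mm above the channel's floor); grows as it sinks, in step with the paddle; the way is clear above 0.021
- paddle (a joint): steel push paddle under the chute: 0 = out; pushed along the chute's +y it moves up to 0.030 m and lowers the gate by as much; a light spring (1.5 N, rising to 4.5 N) brings it back and shuts the gate. It cannot move while the lock bar is in
- paddle_face (a point): middle of the face of the paddle that the dish is pressed against, 30 mm above the bench; the plate is 64 mm wide, from 10 to 46 mm above the bench, and looks along the chute's -y, 17 mm behind the lip
- lock (a joint): lock bar that crosses behind the paddle: 0 = fully home (paddle locked); pulled out along the chute's -x up to 0.040 m, where the paddle is free. It stays where it is left (1.5 N of friction) and goes home only while the paddle is out. The bar's underside is 68 mm above the bench, so the dish passes below it
- lock_knob (a point): top of the lock bar's black upright grip, 142 mm above the bench; the grip is 14 mm square and free down to 80 mm above the bench, on the robot's side of the chute
- mat: fixed cork mat, 170 (x) x 180 (y) x 3 mm, origin at the centre of its underside
- tweezer: steel tweezer, 130 mm; a bystander, to be left alone
- screwdriver: loose screwdriver with red plastic handle, 150 mm; a bystander, to be left alone
- loupe: black eye loupe, 48 mm wide, 40 mm tall; a bystander, to be left alone
- jar: amber glass jar, 90 mm tall; a bystander, to be left alone
- cup: white china cup, 80 mm tall; a bystander, to be left alone
- driver_rack: red plastic screwdriver set standing in its block, 190 mm wide, 112 mm tall; a bystander, to be left alone
There are look-alikes about, which are no part of the job. Leave any turquoise or yellow look-alike of the holder1 alone.

How it is judged:
By the outcome, as a careful person would: the job done as asked, in the order asked, and still so for the second after the job is handed in, with the robot touching nothing.
Of holder1, holder2, holder3, holder4 only 2 to 4 are there at a start; the rules pass over those that are not, and their reading is None.
At some moment in a run one of dish, holder1, holder2, holder3, holder4 may be knocked a few centimetres aside while the robot is not near it.
It also fails if it takes over 210 s, if anything falls off the work surface, if the arm or the gripper's body presses on something with over 40 N, if the wrist force passes 120 N, or if a joint passes its speed limit or range.

## Robot

A 6-joint arm with a two-finger parallel gripper is mounted at the origin on the work surface. World frame = base frame: x ahead of the robot, y to its left, z up, the work surface at z = 0. Lengths are in mm, angles in rad, forces in N, time in s.
With the tool pointing down it reaches from about 375 to 900 mm from the base axis. Payload 3.1 kg.
Tool frame: the origin (TCP) lies midway between the tips of the shut fingers; the grasp point (between the pads) lies 19 mm behind it; z points along the fingers, y is the direction in which the jaws open and shut (so a half turn about z gives the same grasp; the last joint's range is limited). The gripper opens to 85 mm and grips with 20 to 120 N. Pads are 22 mm wide; open, the fingers measure 114 mm over their backs; the gripper's body (76 mm by 85 mm) begins 54 mm behind the grasp point. The pads swing forward as they close: fully open they stand 13 mm farther back than shut.
Start: joints at [0.949, 0.527, 1.433, -0, 1.181, -0.178], TCP at [268.317, 564.449, 204.61] pointing down, gripper open.
Joint ranges: [-3.08, 3.08], [-0.75, 2.2], [0.22, 2.44], [-1.43, 4.57], [0, 2.65], [-2.85, 2.85]. Speed limits (rad/s): [2.79, 2.79, 3.14, 3.14, 3.14, 3.14].

## Interface

Orientations are given as a 3x3 rotation matrix whose columns are the frame's x, y, z axes.
In Python, from bench import arm, move_gripper, monitor, viewer, order gives the robot as it stands. Calls block until the motion is done:
- arm.movep(position, orientation): joint-space move of the TCP to a pose.
- arm.move_l(position, vel=150, ori=None): straight line of the TCP; ori=None keeps the orientation; vel is the mean speed in mm/s.
- arm.move_joints(angles): joint-space move.
- move_gripper(opening): opening from 0.0 (shut) to 1.0 (fully open); the grip force is fixed at half the most; returns when the fingers have stopped.
- arm.wait(seconds).
- arm.ik(position, orientation): joint angles nearest the present ones, or None.
- monitor.observe(): the state.
- viewer.get_image(name): name is "scene" or "top" or "wrist"; returns a dict with "pixels" (480x640x3 uint8, red, green, blue), "intrinsics" (3x3 intrinsics, pixels), "rvec" (rotation vector, rad) and "tvec" (3), from world to camera coordinates, as OpenCV has them; the wrist camera has in their place "T_tool_cam" (4x4, takes a point from camera to tool coordinates, whose origin is the TCP and whose axes are the flange's). Camera axes: x right, y down, z forward; pixel columns grow to the right and rows downward; lengths in mm; the calibration is good to about 2 mm. A picture is of the moment at which its call begins: read the wrist's pose just before it. There is no depth.
A pose or a line that the arm cannot do raises arm.Unreachable and nothing moves.
- order.sign_off(): hands the job in, once; it reports no verdict.
The state is a dict: "t": time; "joint_positions": joint angles; "qd": joint speeds; "effort": joint torques, N m; "eef_pos": TCP position; "tcp_rot": TCP orientation; "force": force on the tool from outside, world axes, zero at the start; "torque": the same for the moment, N m; "width": opening from 0.0 (shut) to 1.0 (fully open).
Only numpy, scipy, OpenCV 4.12 (cv2) and the standard library are available. Lean on these libraries where they do the work, as an engineer would, in place of code of your own. Each camera call takes 0.05 s, during which the arm holds its last target.

## Working session

There is one attempt and no reset: what is moved stays moved. The work goes in short steps, each a Python script; the robot and the scene stay as the last script left them, time stands still between calls to the robot, and variables do not carry over. Pictures are saved under pics/ and viewed, and the job is handed in when it is done.

```bash
ls -la; mkdir -p pics
python3 - <<'E'
from bench import arm, move_gripper, monitor, viewer, order
import cv2
for n in ["scene","top","wrist"]:
    d=viewer.get_image(n); cv2.imwrite(f"pics/{n}0.png",d["pixels"][:,:,::-1])
    print(n,{k:(v.tolist() if hasattr(v,'tolist') else v) for k,v in d.items() if k!="pixels"})
print(monitor.observe())
E
```

```text
total 12
drwxr-xr-x  3 agent agent 4096 Dec  7 13:32 .
drwxr-xr-x 23 root  root  4096 Dec  7 13:32 ..
drwxr-xr-x  2 agent agent 4096 Dec  7 13:32 pics
scene {'intrinsics': [[522.8794364550391, 0.0, 324.17833923385103], [0.0, 522.8794364550391, 240.37013520577065], [0.0, 0.0, 1.0]], 'rvec': [1.0018172479390821, 2.5446977470413996, -0.956775250671571], 'tvec': [365.0536738223606, -198.95824442190832, 1535.6796867894145]}
top {'intrinsics': [[542.2844039979187, 0.0, 313.048597130748], [0.0, 542.2844039979187, 230.5816907330996], [0.0, 0.0, 1.0]], 'rvec': [2.178093890862764, -2.147544016261302, 0.15692467769505547], 'tvec': [1.5085962127802321, 543.905911162958, 1549.113978554789]}
wrist {'intrinsics': [[340.3263801516434, 0.0, 316.5642471005742], [0.0, 340.3263801516434, 241.6159803671265], [0.0, 0.0, 1.0]], 'T_tool_cam': [[0.000985264060019914, -0.9610062615081151, -0.276524853488663, 70.65342677538419], [0.999999507227035, 0.0009132041753716251, 0.0003893633522710016, -0.026226356198977285], [-0.00012165696873430434, -0.2765251008504085, 0.9610066876974642, -168.6946018793059], [0.0, 0.0, 0.0, 1.0]]}
{'t': 0.15, 'joint_positions': array([ 9.48518178e-01,  5.28235925e-01,  1.43362168e+00,  1.40116519e-05,
        1.18140386e+00, -1.78503589e-01]), 'qd': array([-1.40820564e-03, -3.39308717e-03, -4.21766220e-03, -8.25342636e-05,
       -7.79801061e-04, -7.92757773e-04]), 'effort': array([ 4.45670948e-04, -4.42745268e+01, -1.78275454e+01, -2.60472552e-04,
        5.63393463e-03,  3.22492070e-06]), 'eef_pos': array([267.96193465, 563.98055022, 203.86436255]), 'tcp_rot': array([[-9.03135047e-01,  4.29355470e-01, -9.83262336e-04],
       [ 4.29356485e-01,  9.03134093e-01, -1.34844083e-03],
       [ 3.09057294e-04, -1.63999423e-03, -9.99998607e-01]]), 'force': array([-0.1921658 ,  0.01586386,  0.59321459]), 'torque': array([-0.04619456, -0.00944463,  0.03209272]), 'width': 1.002212899942366}
```

View pics/scene0.png

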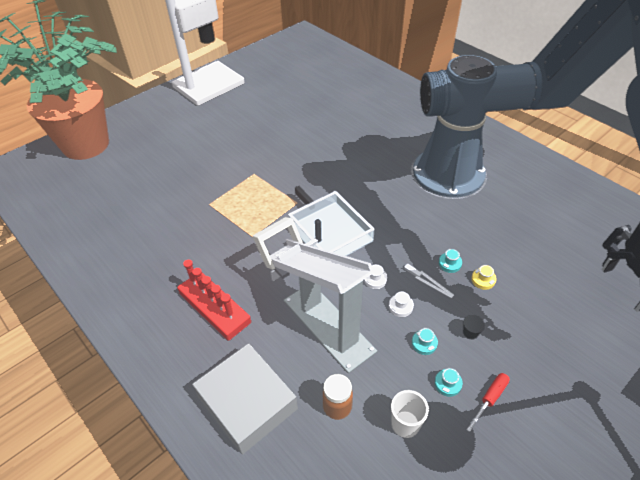

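View pics/top0.png

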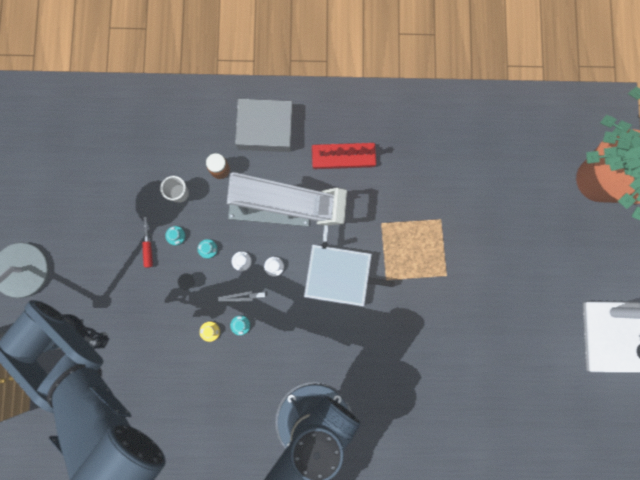

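View pics/wrist0.png

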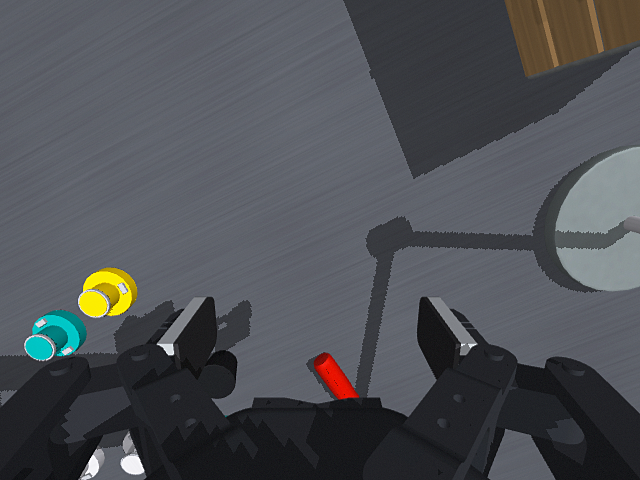

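```bash
cat > h.py <<'E'
from bench import arm, move_gripper, monitor, viewer, order
import cv2, numpy as np
def shot(n,name=None):
    o=monitor.observe(); d=viewer.get_image(n)
    K=np.array(d["intrinsics"])
    if n=="wrist":
        T=np.eye(4);T[:3,:3]=o["tcp_rot"];T[:3,3]=o["eef_pos"]
        W=T@np.array(d["T_tool_cam"]); Rc=W[:3,:3]; c=W[:3,3]
    else:
        R=cv2.Rodrigues(np.array(d["rvec"]))[0]; Rc=R.T; c=-R.T@np.array(d["tvec"])
    if name: cv2.imwrite(f"pics/{name}.png",d["pixels"][:,:,::-1])
    return dict(px=d["pixels"],K=K,R=Rc,c=c)
def ray(s,uv):
    v=s["R"]@np.linalg.inv(s["K"])@np.array([uv[0],uv[1],1.]); return s["c"],v/np.linalg.norm(v)
def onz(s,uv,z):
    c,v=ray(s,uv); return c+v*(z-c[2])/v[2]
def tri(*obs):
    A=np.zeros((3,3));b=np.zeros(3); rs=[ray(s,uv) for s,uv in obs]
    for c,v in rs:
        P=np.eye(3)-np.outer(v,v);A+=P;b+=P@c
    p=np.linalg.solve(A,b)
    return p,[np.linalg.norm((np.eye(3)-np.outer(v,v))@(p-c)) for c,v in rs]
def proj(s,p):
    q=s["K"]@(s["R"].T@(np.array(p,float)-s["c"]));return q[:2]/q[2]
def crop(s,x0,y0,x1,y1,name,f=4):
    im=cv2.resize(s["px"][y0:y1,x0:x1],None,fx=f,fy=f,interpolation=cv2.INTER_CUBIC)
    cv2.imwrite(f"pics/{name}.png",im[:,:,::-1])
E
python3 - <<'E'
from h import *
s=shot("scene");t=shot("top")
crop(s,230,170,430,320,"cs1");crop(t,220,160,400,310,"ct1")
for uv in [(241,261),(274,267),(240,325),(210,332),(207,248),(176,235)]: print(uv,onz(t,uv,40).round())
print(t["c"],s["c"])
E
```

```text
(241, 261) [452. 216.  40.]
(274, 267) [436. 120.  40.]
(240, 325) [270. 213.  40.]
(210, 332) [249. 298.  40.]
(207, 248) [488. 315.  40.]
(176, 235) [524. 406.  40.]
[ 341.14601009   34.14551554 1605.62869873] [1043.05794692  610.91763993 1034.39374747]
```

View pics/cs1.png

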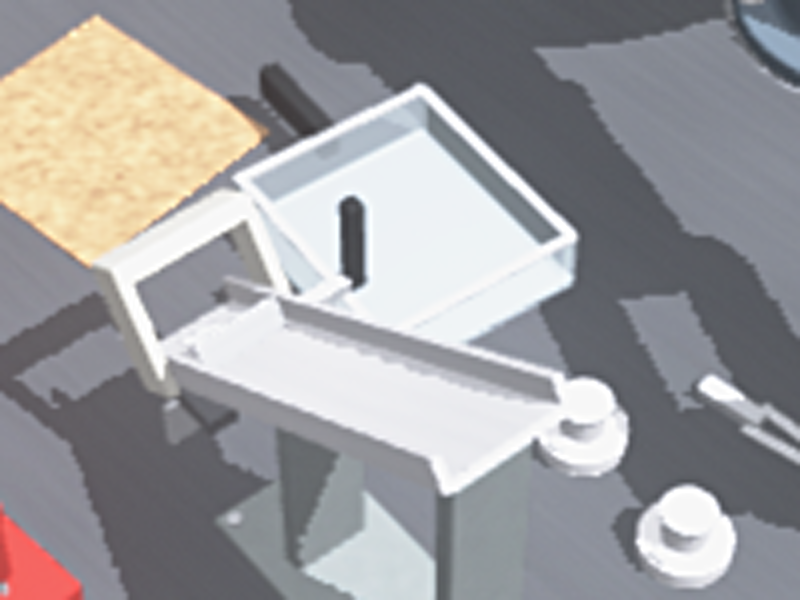

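View pics/ct1.png

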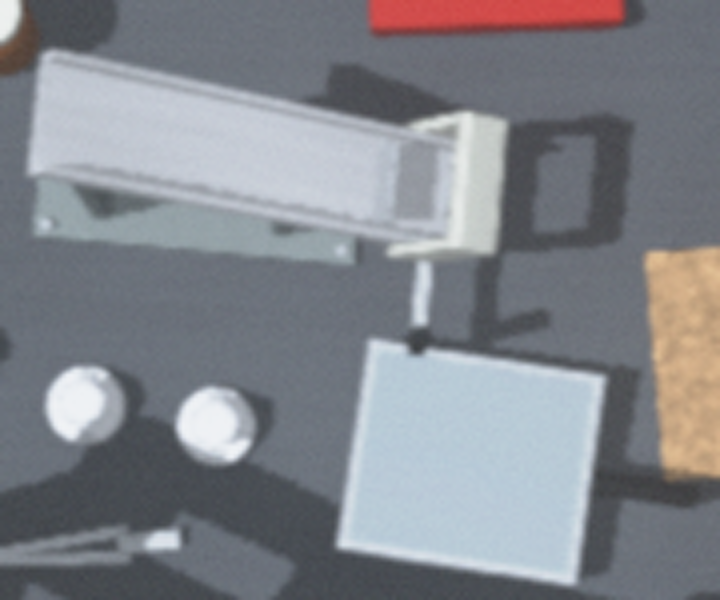

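Run:
```python
from h import *
def down(a): # tool y (jaw) at world angle a
    c,s=np.cos(a),np.sin(a); return np.array([[-s,c,0],[c,s,0],[0,0,-1]]).astype(float)
t=shot("top")
f=lambda x,y,z:onz(t,(220+x/4,160+y/4),z).round(1)
for x,y in [(35,232),(355,262)]: print(f(x,y,6))
print('arch',f(508,120,175),f(497,256,175)); print('knob',f(418,335,142))
print('dish',[f(*p,47) for p in [(368,342),(606,378),(578,583),(340,548)]])
print('mat',[onz(t,p,3).round() for p in [(381,223),(441,220),(447,275),(386,279)]])
print('chute top',f(45,52,270),f(30,172,270))
R=down(0.0)
for p in [(440,100,350),(440,200,350)]:
    for sg in (0,np.pi):
        q=arm.ik(p,down(sg)); print(p,sg,q)
```

```text
[581.5 260.    6. ]
[562.6  21.7   6. ]
arch [637.2 -78.5 175. ] [544.7 -71.6 175. ]
knob [494.4 -20.7 142. ]
dish [array([498.8,  11.8,  47. ]), array([ 475.2, -160.3,   47. ]), array([ 328.4, -140.2,   47. ]), array([350.9,  29.9,  47. ])]
mat [array([ 574., -194.,    3.]), array([ 586., -375.,    3.]), array([ 421., -390.,    3.]), array([ 407., -209.,    3.])]
chute top [656.1 220.3 270. ] [579.6 227.1 270. ]
(440, 100, 350) 0 [-2.50740677e-02  1.25034956e-01  1.63077451e+00 -4.44089210e-16
  1.38578319e+00 -2.50740677e-02]
(440, 100, 350) 3.141592653589793 None
(440, 200, 350) 0 [ 1.94898511e-01  1.77880636e-01  1.56509258e+00 -4.44089210e-16
  1.39861944e+00  1.94898511e-01]
(440, 200, 350) 3.141592653589793 None
```

```bash
cat >> h.py <<'E'
def down(a):
    c,s=np.cos(a),np.sin(a); return np.array([[-s,c,0],[c,s,0],[0,0,-1]]).astype(float)
E
python3 - <<'E'
from h import *
arm.movep([430,250,380],down(-0.08)); 
w=shot("wrist","w1"); np.save("pics/w1.npy",w,allow_pickle=True)
s=shot("scene","scene1");t=shot("top","top1")
E
```

```text
(no output)
```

View pics/w1.png

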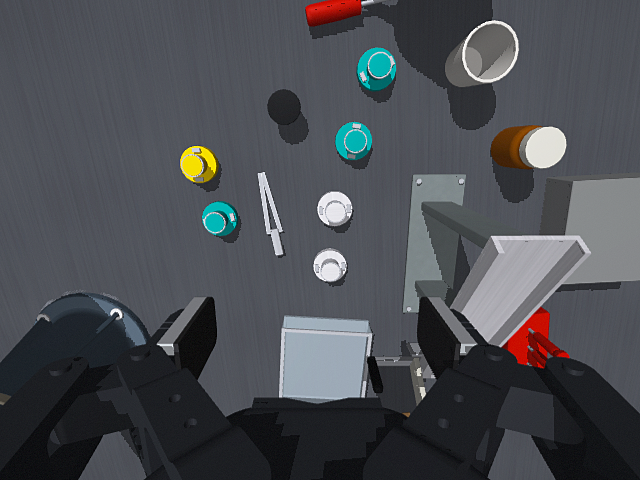

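View pics/scene1.png

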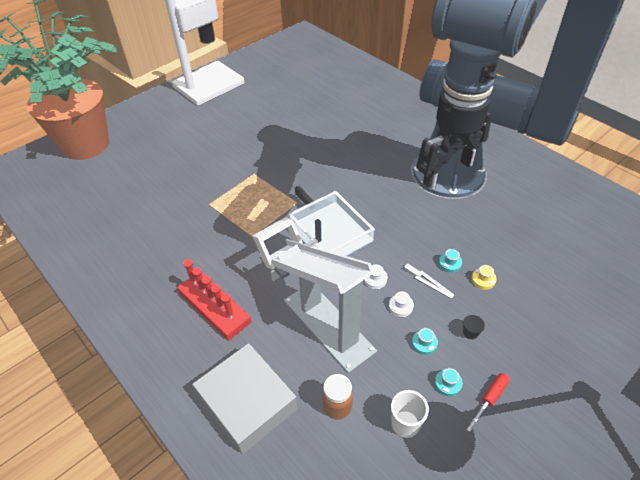

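View pics/top1.png

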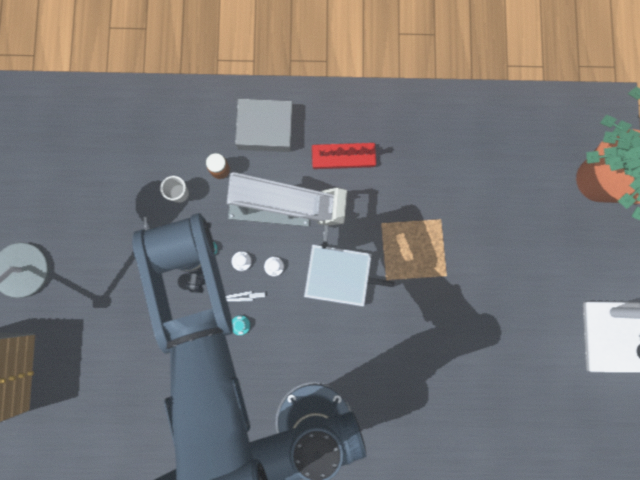

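Run:
```python
from h import *
w=np.load("pics/w1.npy",allow_pickle=True).item()
crop(w,270,170,400,300,"cw1",6)
```

```text
(no output)
```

View pics/cw1.png

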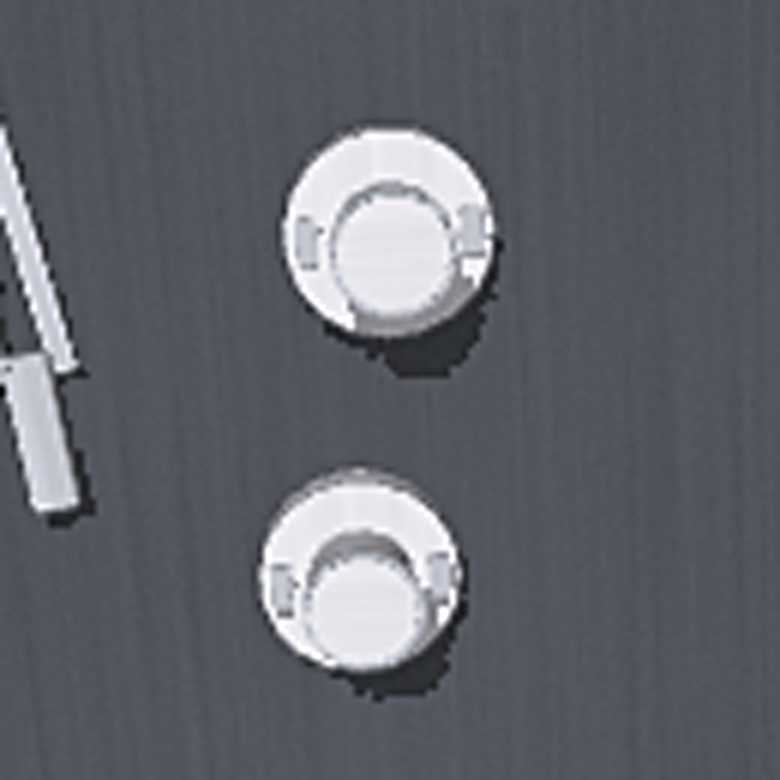

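Run:
```python
from h import *
w=np.load("pics/w1.npy",allow_pickle=True).item()
arm.move_l([440,255,230],vel=200)
w2=shot("wrist","w2");np.save("pics/w2.npy",w2,allow_pickle=True)
for uv in [(335.3,211.7),(330.8,272)]:
    p=onz(w,uv,40);print(p.round(1),proj(w2,p).round(1))
crop(w2,200,130,460,390,"cw2",3)
```

```text
[455.2 220.1  40. ] [332.2 242.7]
[441.9 123.3  40. ] [326.4 322.2]
```

View pics/cw2.png

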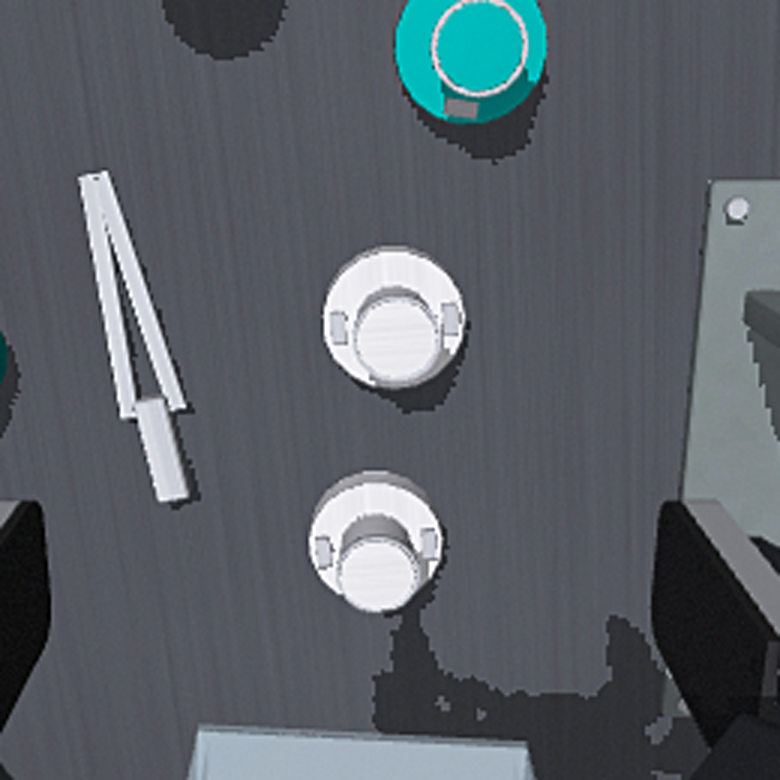

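Run:
```python
from h import *
w=np.load("pics/w1.npy",allow_pickle=True).item();w2=np.load("pics/w2.npy",allow_pickle=True).item()
for a,b in [((335.3,211.7),(332.7,242.7)),((330.8,272),(326,321.3))]: print(tri((w,a),(w2,b)))
s=shot("scene");t=shot("top")
a=[cv2.resize(x,(400,400),interpolation=cv2.INTER_CUBIC) for x in (w["px"][215:315,490:590] ,s["px"][225:325,300:400])]
b=[cv2.resize(x,(400,200),interpolation=cv2.INTER_CUBIC) for x in (t["px"][165:215,220:320],t["px"][180:230,270:370])]
cv2.imwrite("pics/cc.png",np.vstack([np.hstack(a),np.hstack(b)])[:,:,::-1])
```

```text
(array([455.45815218, 219.97953428,  39.70778453]), [np.float64(0.29330886561338654), np.float64(0.29330886561340197)])
(array([441.74510051, 120.79118412,  33.47924568]), [np.float64(0.25821485896815205), np.float64(0.25821485896813173)])
```

View pics/cc.png

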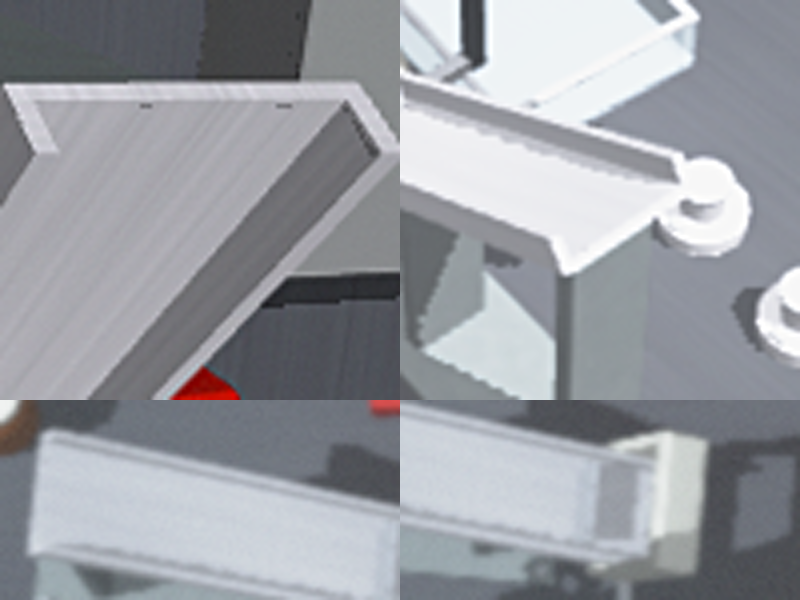

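Run:
```python
from h import *
w=np.load("pics/w1.npy",allow_pickle=True).item()
a=onz(w,(498.75,240),263);b=onz(w,(575.75,240),263);print(a,b,np.linalg.norm(a-b),(a+b)/2,np.arctan2(*(b-a)[[1,0]]))
# base plate corner screws
for p in [(419,182),(461,182),(408,310)]: print(onz(w,p,6).round(1))
s=shot("scene");t=shot("top")
# floor mid end vs scene floor corners
print(onz(s,(300+680/4-100,225+182/4),263), onz(s,(300+(568-400)/4,225+272/4),263), onz(s,(300+(680-400)/4,225+182/4),263))
print(tri((w,(498.75,240)),(s,(370,225+182/4))))
print(tri((w,(575.75,240)),(s,(300+(568-400)/4,225+270/4))))
```

```text
[586.36607284 228.18095926 263.        ] [653.17479648 222.97845966 263.        ] 67.01098087081854 [619.77043466 225.57970946 263.        ] -0.07771472738604268
[591.2 250.6   6. ]
[657.2 245.4   6. ]
[573.   28.4   6. ]
[584.77850973 225.62537294 263.        ] [657.996053  226.6327601 263.       ] [584.77850973 225.62537294 263.        ]
(array([585.84560817, 227.61953837, 264.65579994]), [np.float64(1.0580635089151522), np.float64(1.0580635089151935)])
(array([655.39934943, 222.91135064, 259.51243648]), [np.float64(1.0762391016953265), np.float64(1.076239101695429)])
```

```bash
cat >> h.py <<'E'
YAW=-0.08
U=np.array([np.sin(.08),np.cos(.08)]); V=np.array([np.cos(.08),-np.sin(.08)]); O=np.array([606.6,61.0])
def ch(x,y,z): return np.array([*(O+x*V+y*U),z])
E
python3 - <<'E'
from h import *
R=down(YAW)
move_gripper(0.65)
arm.movep([455.3,220,120],R)
arm.move_l([455.3,220,15],vel=80)
o=monitor.observe();print(o["eef_pos"],o["force"])
move_gripper(0.0)
o=monitor.observe();print(o["eef_pos"],o["force"],o["width"])
arm.move_l([455.3,220,330],vel=200)
w=shot("wrist","w3");print(monitor.observe()["width"],monitor.observe()["force"])
E
```

```text
[455.68162324 220.0947707   15.44994451] [ 0.28971024 -0.36046417  0.19970183]
[455.30878665 219.98476534  15.00181333] [-0.80672137 -0.3988984   0.12427454] 0.0020531788110508473
-0.006680669226848888 [-0.59858736 -0.99404067 -0.87737834]
```

View pics/w3.png

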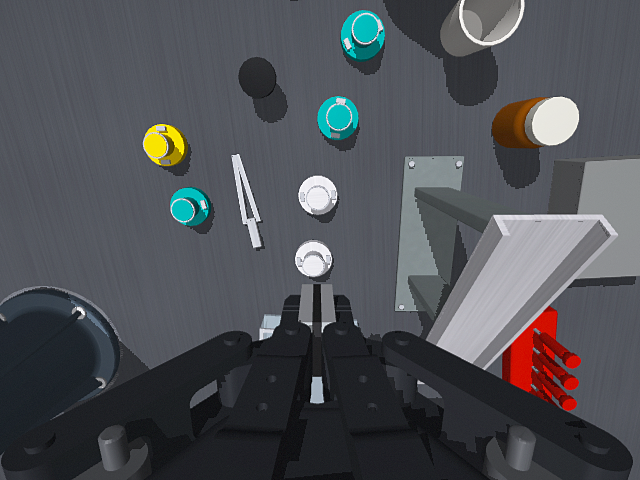

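Run:
```python
from h import *
w=shot("wrist");crop(w,260,160,390,290,"cw3",6)
for uv in [(319,197.5),(313.5,266)]: print(onz(w,uv,40))
t=shot("top");crop(t,200,220,320,320,"ct3",6)
```

```text
[457.16787213 220.20433538  40.        ]
[441.77650587 122.95295243  40.        ]
```

View pics/cw3.png

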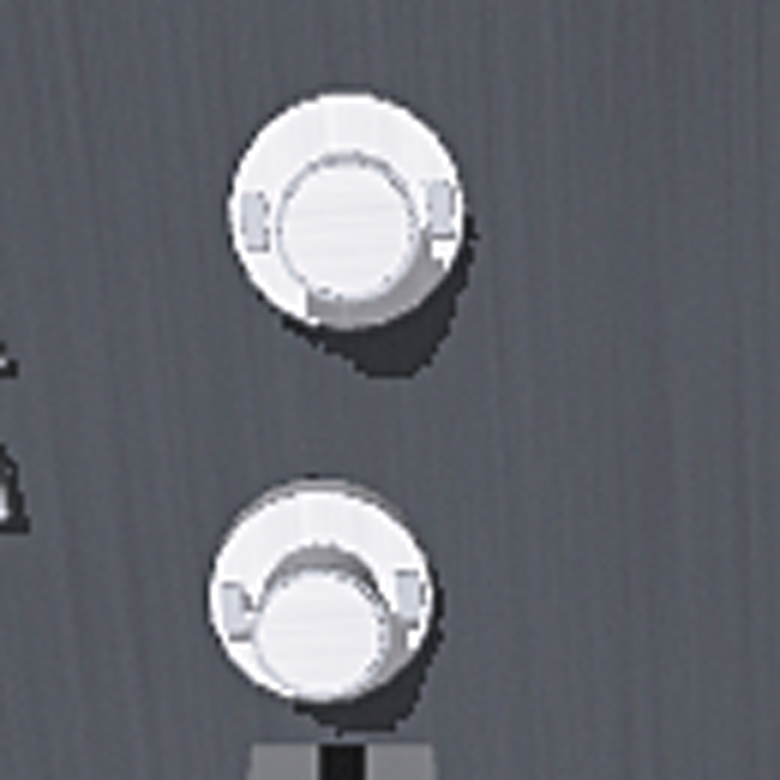

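View pics/ct3.png

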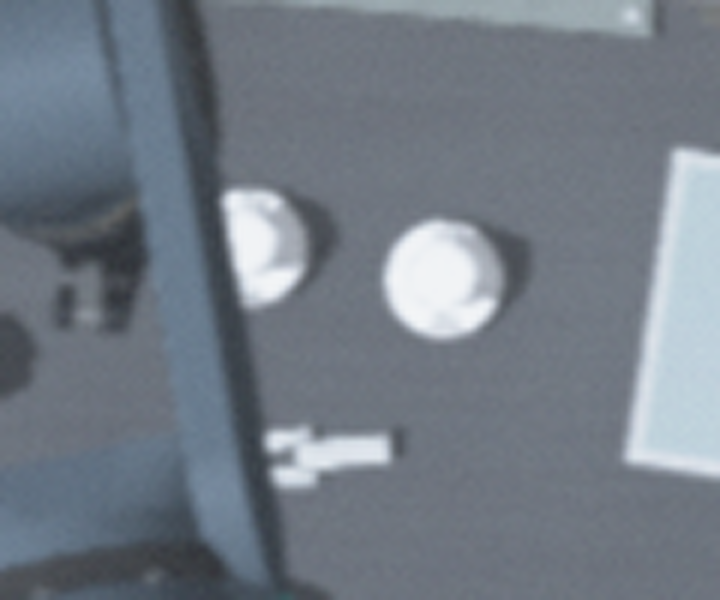

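Run:
```python
from h import *
w=shot("wrist");t=shot("top","t4");s=shot("scene","s4")
o=monitor.observe();p=o["eef_pos"];print(p,o["tcp_rot"],o["joint_positions"])
print(proj(w,p),proj(t,p),proj(s,p), onz(t,(214,270),330))
```

```text
[455.14825919 219.95127926 329.53975883] [[ 7.99739928e-02  9.96796471e-01 -9.77369632e-04]
 [ 9.96796904e-01 -7.99742499e-02 -2.26875659e-04]
 [-3.04313259e-04 -9.56094871e-04 -9.99999497e-01]] [2.28774172e-01 2.30651557e-01 1.55137451e+00 7.02631327e-07
 1.36056994e+00 3.08833663e-01]
[317.88992195 280.91835705] [225.28424488 250.5894915 ] [417.87138398 209.45690854] [409.10965628 244.71114051 330.        ]
```

View pics/s4.png

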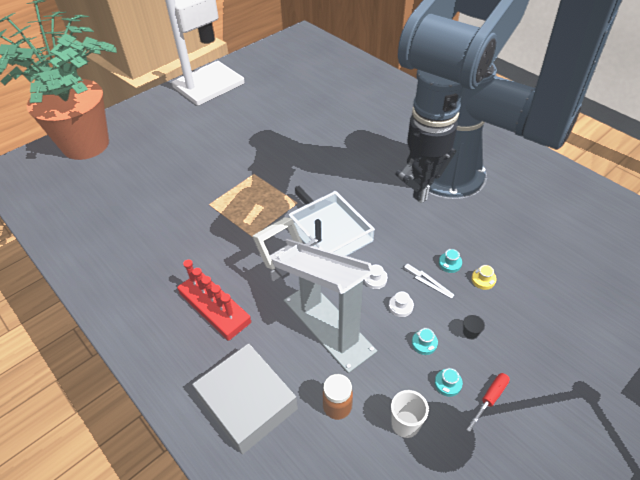

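Run:
```python
from h import *
w=shot("wrist");t=shot("top");s=shot("scene")
a=cv2.resize(s["px"][140:220,380:460],(400,400),interpolation=cv2.INTER_CUBIC)
b=cv2.resize(t["px"][220:300,180:260],(400,400),interpolation=cv2.INTER_CUBIC)
cv2.imwrite("pics/c5.png",np.hstack([a,b])[:,:,::-1])
```

```text
(no output)
```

View pics/c5.png

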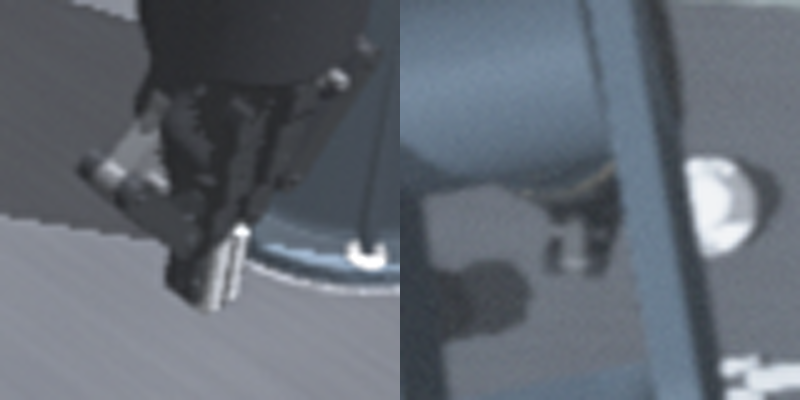

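Run:
```python
from h import *
s=shot("scene");w=shot("wrist","w5")
p=monitor.observe()["eef_pos"]
print(proj(s,p))
for d in [(-10,0,0),(0,-10,0),(0,0,10)]: print(d,proj(s,p+d)-proj(s,p),proj(w,p+d)-proj(w,p))
crop(w,270,260,370,330,"cw5",8)
```

```text
[417.87467163 209.35041358]
(-10, 0, 0) [ 3.48670187 -2.61647633] [-18.67557216   1.38126163]
(0, -10, 0) [-4.06504751 -2.76420337] [ 1.44520459 17.11734055]
(0, 0, 10) [ 0.66031719 -3.76350785] [0.06713637 7.65399637]
```

View pics/cw5.png

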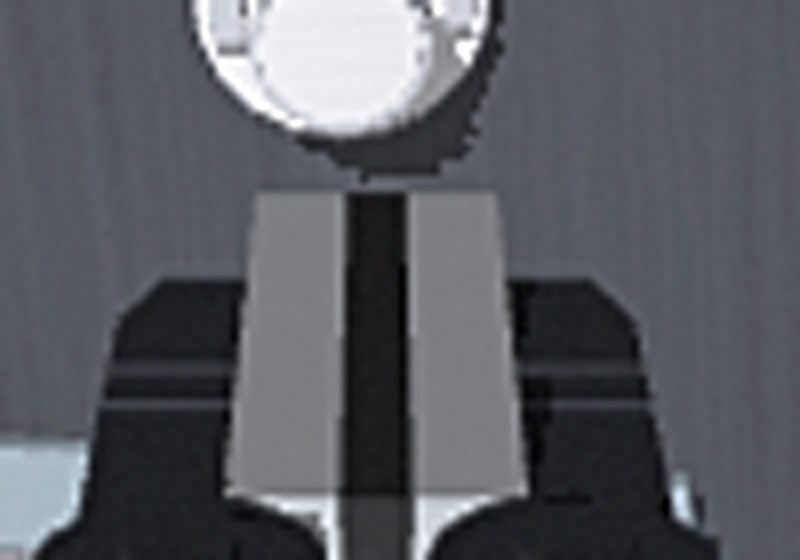

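Run:
```python
from h import *
s=shot("scene");w=shot("wrist")
p=monitor.observe()["eef_pos"]
for a,b in [((422,201.6),(326.9,284)),((427,199.6),(307.3,284))]:
    q,e=tri((s,a),(w,b)); print(q-p,e)
```

```text
[ 4.97859913  9.95868088 30.27157285] [np.float64(0.7376608014318956), np.float64(0.7376608014319129)]
[-3.60363109 12.94148521 32.76146854] [np.float64(0.4221967633491136), np.float64(0.4221967633490637)]
```

Run:
```python
from h import *
R=down(YAW)
arm.movep([510,170,120],R); arm.move_l([510,170,20],vel=100)
f0=monitor.observe()["force"][2]
z=20
while z>-45:
    z-=2; arm.move_l([510,170,z],vel=30); o=monitor.observe(); f=o["force"][2]-f0
    if abs(f)>2: break
print(z,o["eef_pos"],f)
shot("wrist","w6")
s=shot("scene","s6"); crop(s,330,230,450,320,"cs6",6)
```

```text
-28 [510.20862362 170.03642188 -26.63082535] 10.46418601398298
```

View pics/s6.png

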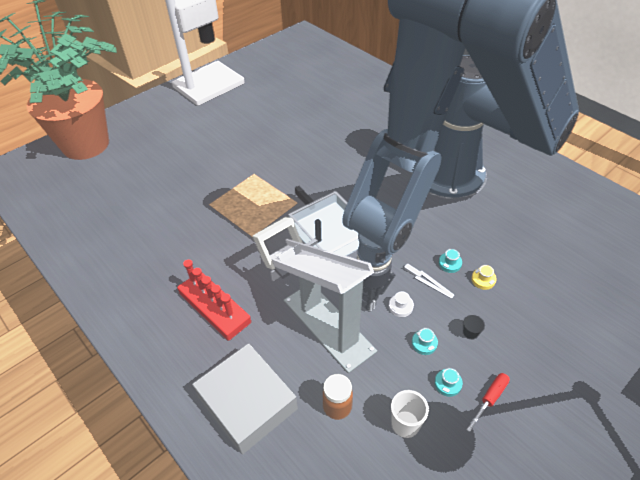

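View pics/w6.png

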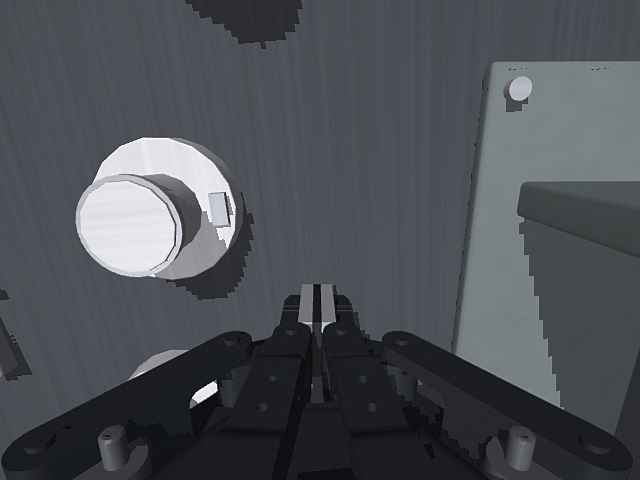

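```bash
cat >> h.py <<'E'
DZ=27.0   # real fingertips stand 27 mm above the reported TCP (bench touch)
def st(): 
    o=monitor.observe(); print("t%.1f"%o["t"],o["eef_pos"].round(1),"F",o["force"].round(1),"w%.3f"%o["width"]); return o
E
python3 - <<'E'
from h import *
R=down(YAW)
arm.move_l([510,170,120],vel=150)
move_gripper(0.65)
arm.movep([456,220,90],R)
w=shot("wrist","w7")
arm.move_l([456,220,15-DZ],vel=80); st()
move_gripper(0.0); st()
arm.move_l([456,220,330],vel=200); st()
w=shot("wrist","w8")
E
```

```text
t20.1 [456.4 220.1 -11.5] F [ 0.3  0.3 -0.5] w0.654
t20.5 [456.3 220.1 -11.3] F [-0.6  0.7  5.4] w0.330
t22.4 [455.3 219.8 329. ] F [-0.3  0.3 -0.6] w0.330
```

View pics/w8.png

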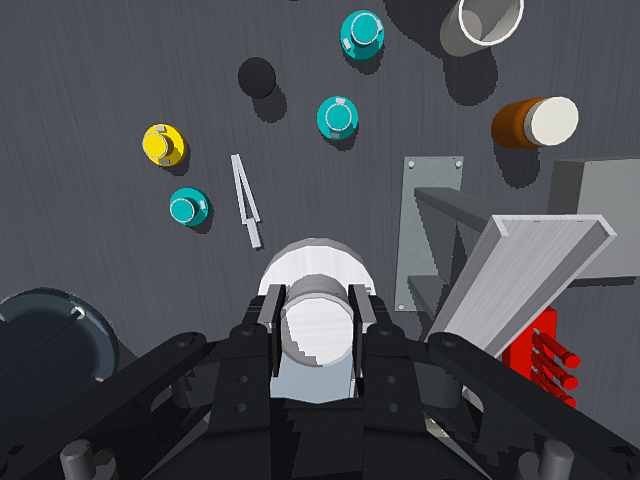

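Run:
```python
from h import *
R=down(YAW)
p=ch(0,119,0)[:2]; print(p)
arm.movep([*p,330],R); st()
arm.move_l([*p,260],vel=100); st()
w=shot("wrist","w9");s=shot("scene");crop(s,270,140,430,260,"cs9",5)
```

```text
[616.10984858 179.61940305]
t23.1 [615.1 179.7 328.9] F [ 0.7  0.3 -0.4] w0.334
t24.0 [616.5 179.8 260.9] F [-0.3 -0.4  0. ] w0.330
```

View pics/w9.png

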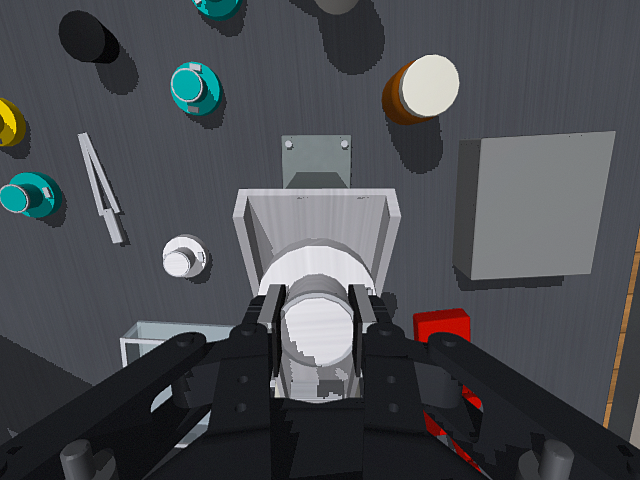

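View pics/cs9.png

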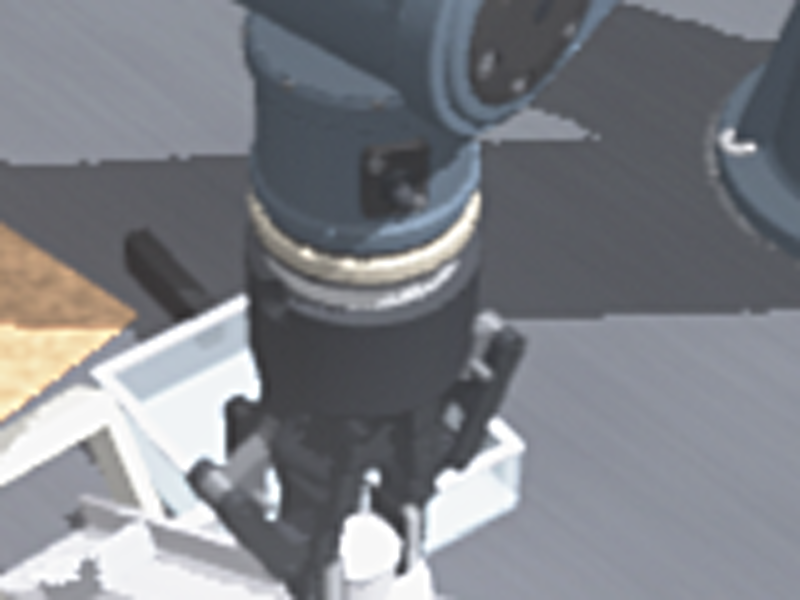

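Run:
```python
from h import *
p=ch(0,119,0)[:2]
z=260
while z>240:
    z-=2; arm.move_l([*p,z],vel=40); o=monitor.observe()
    if o["force"][2]>1.5: break
st()
move_gripper(0.6); arm.wait(0.3); st()
arm.move_l([*p,350],vel=200)
w=shot("wrist","w10"); s=shot("scene");crop(s,230,200,400,320,"cs10",4)
```

```text
t26.6 [616.  179.6 239.8] F [ 1.2  0.  -0.8] w0.333
t27.2 [616.1 179.6 240. ] F [ 0.7 -0.1 -0.8] w0.603
```

View pics/w10.png

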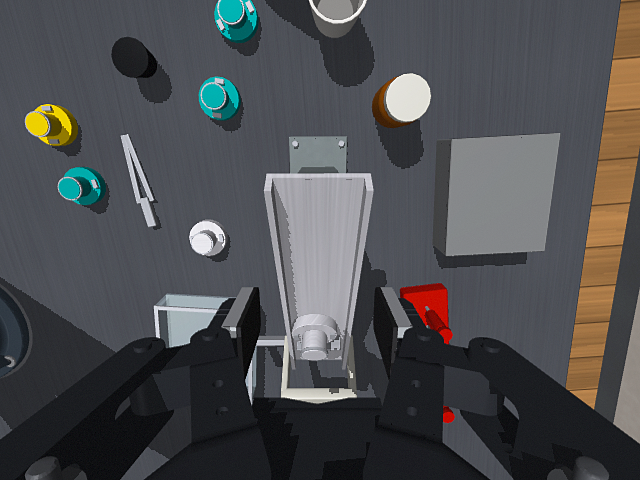

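View pics/cs10.png

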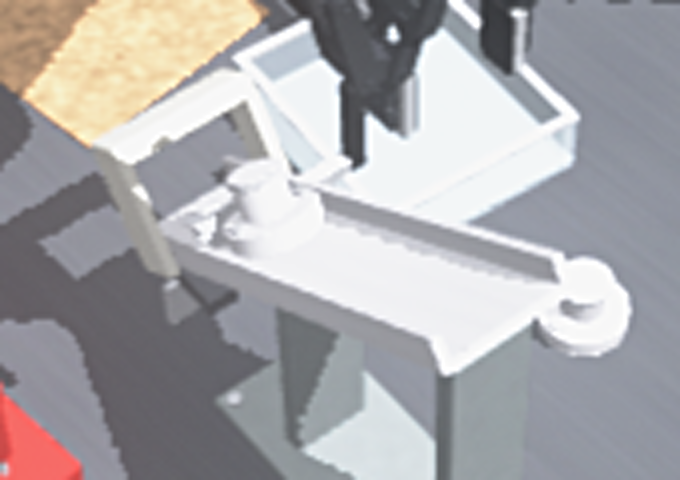

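Run:
```python
from h import *
R=down(YAW)
arm.movep([445,170,250],R); w=shot("wrist","w11")
print(proj(w,[441.8,122.5,40]))
crop(w,230,150,400,320,"cw11",4)
```

```text
[315.11026571 249.35709989]
```

View pics/cw11.png

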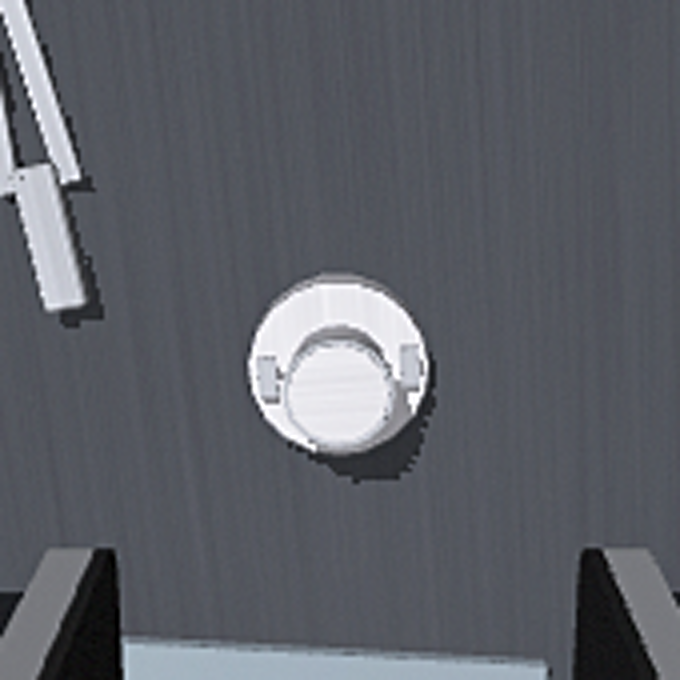

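Run:
```python
from h import *
R=down(YAW)
arm.move_l([441.8,123,60],vel=200)
arm.move_l([441.8,123,15-DZ],vel=80)
move_gripper(0.0); o=st()
arm.move_l([441.8,123,330],vel=200); o=st()
if o["width"]<0.25: raise SystemExit("missed")
p=ch(0,119,0)[:2]
arm.movep([*p,330],R); arm.move_l([*p,260],vel=120); w=shot("wrist","w12")
arm.move_l([*p,240],vel=60);st()
move_gripper(0.6); arm.wait(0.3); st()
arm.move_l([*p,350],vel=200)
w=shot("wrist","w13"); s=shot("scene","s13");crop(s,230,200,400,320,"cs13",4);st()
```

```text
t31.4 [442.1 123.  -11.3] F [-0.4  0.7  5.8] w0.328
t33.2 [441.1 123.  329.1] F [-0.3  0.  -0.2] w0.333
t35.3 [616.1 179.3 239.7] F [-0.3 -0.2  1.7] w0.331
t35.9 [616.1 179.7 240. ] F [ 1.1 -0.3 -0.7] w0.601
t36.7 [614.9 179.5 347.7] F [-0.9  0.6  0.1] w0.598
```

View pics/s13.png

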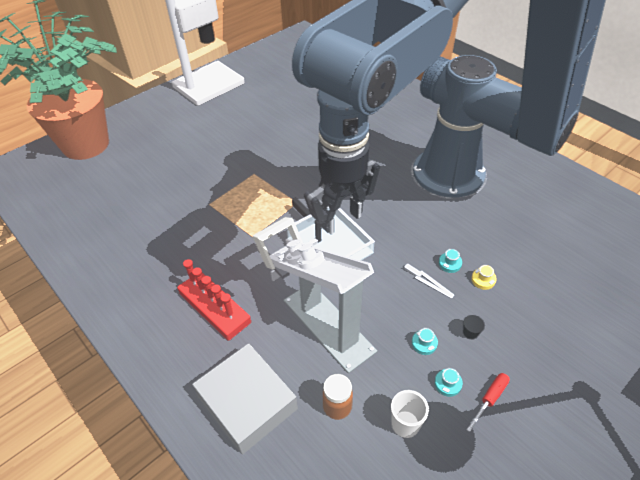

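View pics/w13.png

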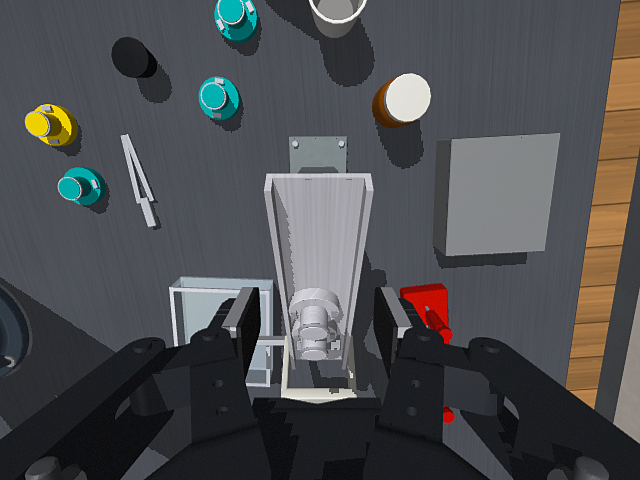

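Run:
```python
from h import *
R=down(YAW)
arm.movep([495,60,270],R); w=shot("wrist","w14"); np.save("pics/w14.npy",w,allow_pickle=True)
t=shot("top","t14"); s=shot("scene","s14")
arm.move_l([495,20,270],vel=150);w=shot("wrist","w15"); np.save("pics/w15.npy",w,allow_pickle=True)
```

```text
(no output)
```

View pics/w14.png

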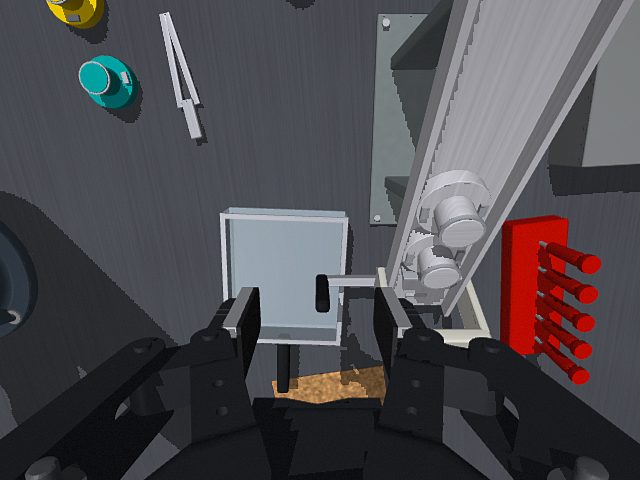

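View pics/w15.png

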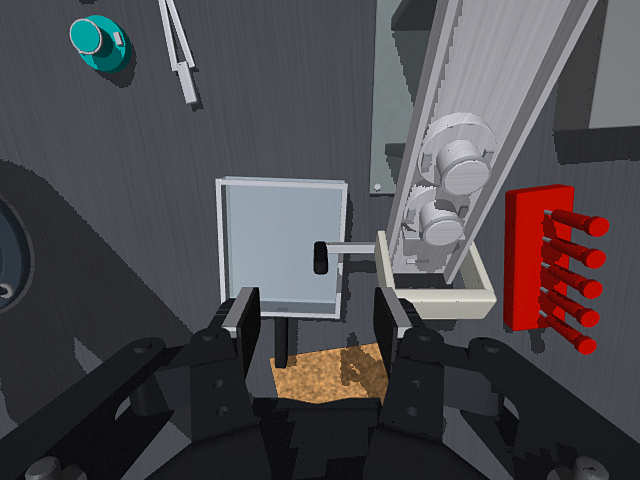

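View pics/t14.png

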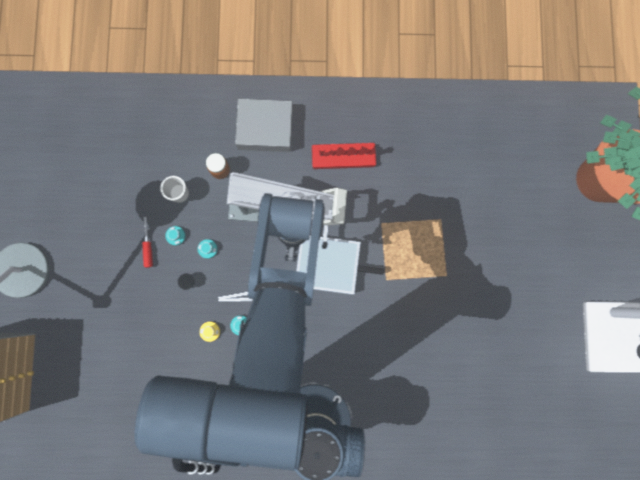

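Run:
```python
from h import *
w=np.load("pics/w14.npy",allow_pickle=True).item();w2=np.load("pics/w15.npy",allow_pickle=True).item()
a=[cv2.resize(x,(400,400),interpolation=cv2.INTER_CUBIC) for x in (w["px"][260:325,295:360],w2["px"][225:290,295:360])]
cv2.imwrite("pics/ck.png",np.hstack(a)[:,:,::-1])
```

```text
(no output)
```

View pics/ck.png

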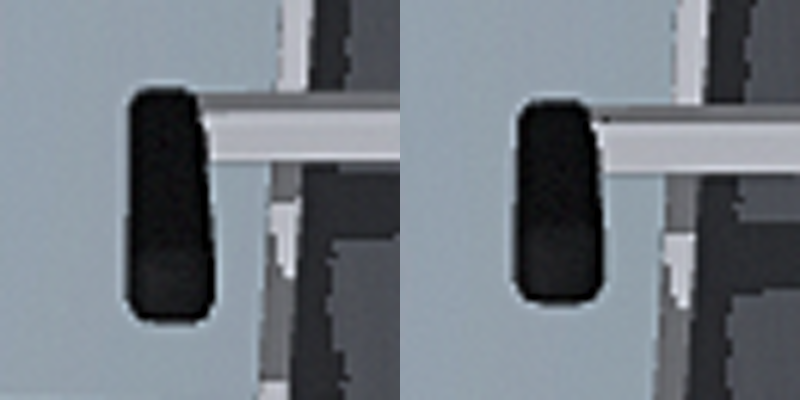

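Run:
```python
from h import *
w=np.load("pics/w14.npy",allow_pickle=True).item();w2=np.load("pics/w15.npy",allow_pickle=True).item()
print(tri((w,(322.8,306)),(w2,(320.7,267.9))),onz(w,(322.8,306),142),onz(w2,(320.7,267.9),142))
p=onz(w,(322.8,306),142)[:2]-O; print(p@V,p@U)
# dish rim corners
for n,W in(("14",w),("15",w2)):
    crop(W,205,165,365,365,"cd"+n,4)
```

```text
(array([495.82486237, -22.35477489, 136.23547902]), [np.float64(0.12785956366677034), np.float64(0.1278595636668406)]) [496.04871265 -19.45547463 142.        ] [495.78548679 -20.21312792 142.        ]
-103.7681372289621 -89.03282668705437
```

View pics/cd15.png

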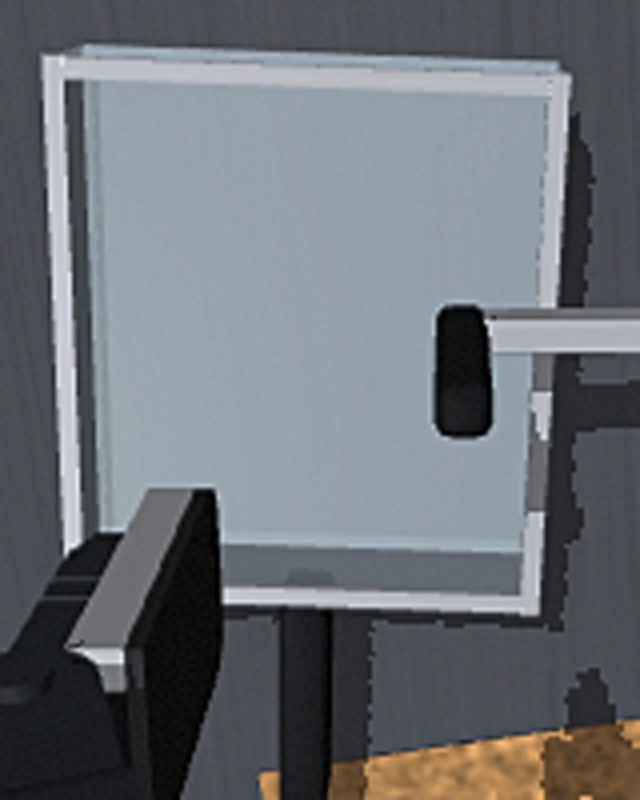

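Run:
```python
from h import *
R=down(YAW)
k=np.array([495.9,-20.0])
move_gripper(0.4)
arm.movep([*k,180],R); arm.move_l([*k,85],vel=100); st()
move_gripper(0.0); o=st(); f0=o["force"]
def go(d,vel=40):
    arm.move_l([*(k-d*V),85],vel=vel); return (monitor.observe()["force"]-f0)
for d in [10,20,30,35,37,38,39,40,41,42,43]:
    f=go(d); print(d,f.round(1), (monitor.observe()["eef_pos"][:2]-k)@V)
    if d>36 and abs(f[:2]@V)>10: break
w=shot("wrist","w16"); st()
```

```text
t40.0 [496.5 -20.1  85.6] F [ 0.2  0.3 -0. ] w0.400
t40.3 [495.9 -20.1  85.7] F [-2.3  0.2  6.1] w0.153
10 [ 2.2 -0.2  0.7] -10.101114143362974
20 [ 2.5 -1.3  2.5] -20.570276725938378
30 [ 1.4 -0.8  3.5] -30.76192333251486
35 [1.2 0.2 4. ] -35.62869543186602
37 [ 2.1 -0.3  1.7] -37.183231719492944
38 [3.2 0.3 1.6] -37.88587122708847
39 [ 2.4 -0.   1.6] -38.79069094652089
40 [2.4 0.5 2. ] -39.7795480123558
41 [ 5.2  0.9 -0.1] -40.022005200241786
42 [ 6.7  1.  -1.2] -40.021005616903814
43 [ 9.2  1.2 -3.3] -39.983667015905375
t43.6 [456.  -17.1  85.6] F [6.5 1.7 1.5] w0.154
```

View pics/w16.png

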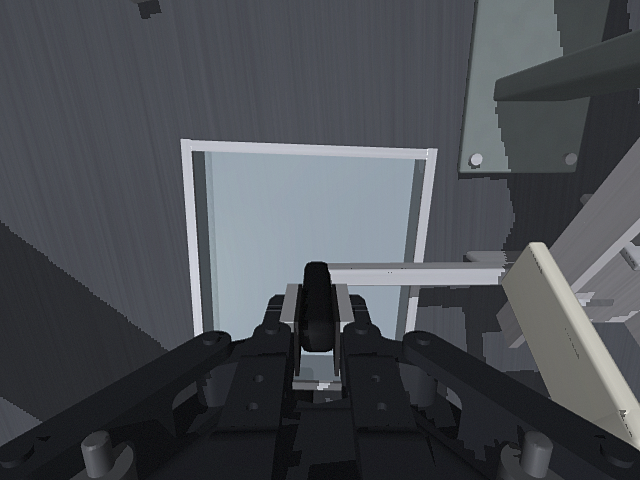

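Run:
```python
from h import *
R=down(YAW)
k=np.array([495.9,-20.0])
arm.move_l([*(k-40*V),85],vel=40)
move_gripper(0.4); arm.move_l([*(k-40*V),250],vel=150)
arm.movep([410,60,330],R)
w=shot("wrist","w17"); np.save("pics/w17.npy",w,allow_pickle=True)
t=shot("top","t17"); s=shot("scene","s17");np.save("pics/s17.npy",s,allow_pickle=True);st()
```

```text
t46.1 [409.9  59.1 328.3] F [-0.2 -0.5 -0.4] w0.400
```

View pics/w17.png

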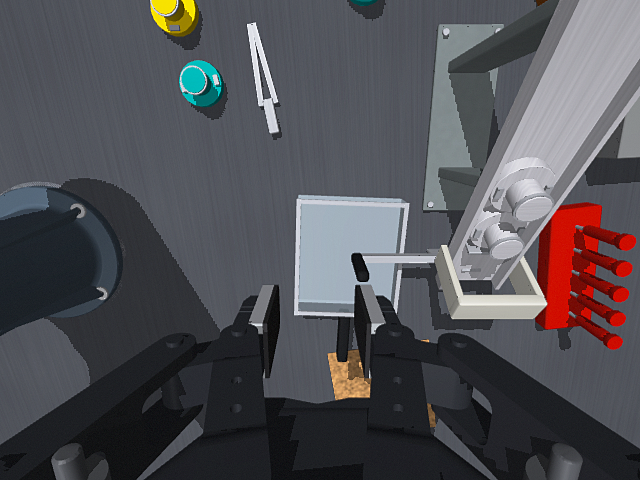

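View pics/s17.png

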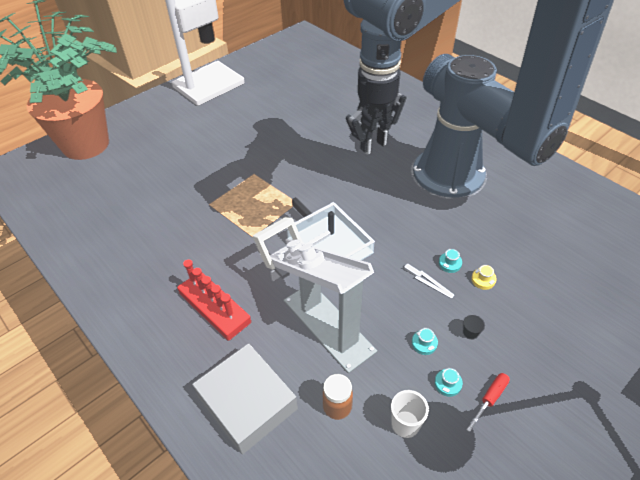

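Run:
```python
from h import *
w=np.load("pics/w17.npy",allow_pickle=True).item()
crop(w,280,180,440,380,"cd17",4)
s=np.load("pics/s17.npy",allow_pickle=True).item();crop(s,280,190,380,260,"cds17",8)
```

```text
(no output)
```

View pics/cd17.png

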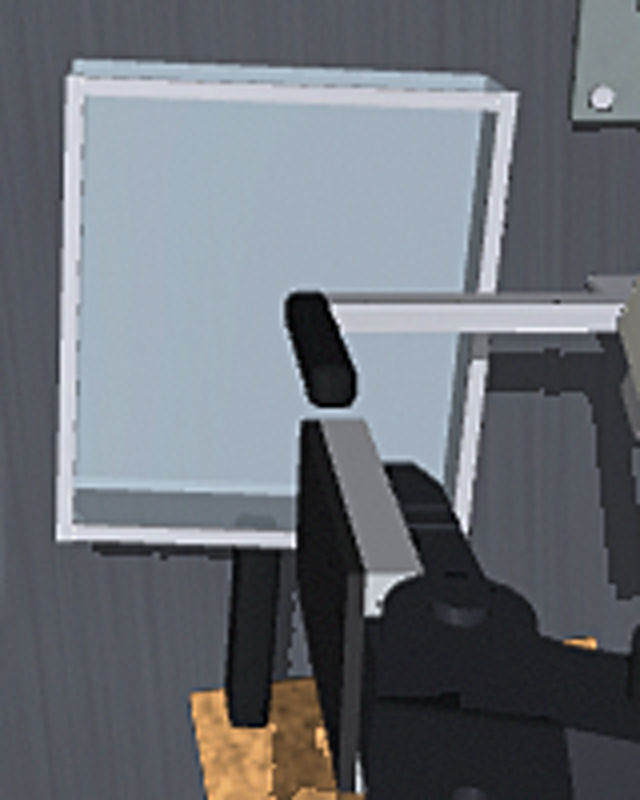

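View pics/cds17.png

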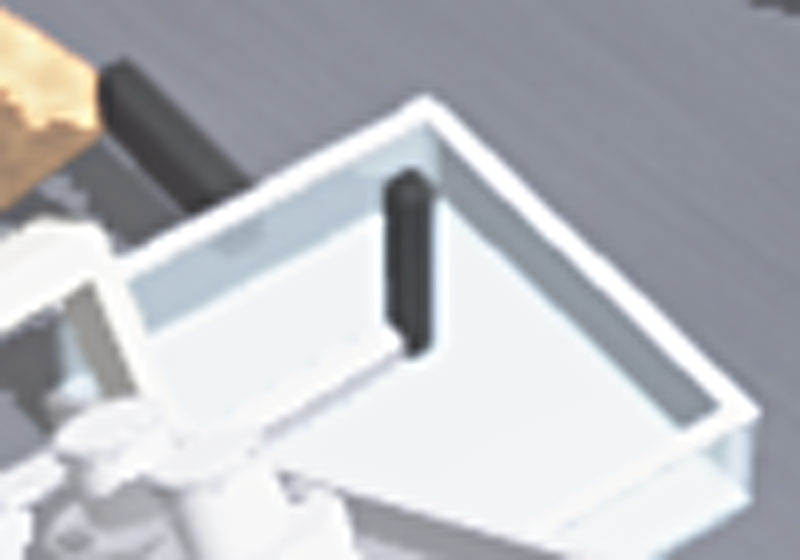

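Run:
```python
from h import *
w=np.load("pics/w17.npy",allow_pickle=True).item();s=np.load("pics/s17.npy",allow_pickle=True).item()
g=lambda x,y:(280+x/4,180+y/4)
TL=onz(w,g(66,75),47);TR=onz(w,g(519,92),47);BL=onz(w,g(56,541),47)
print(TL,TR,BL,np.linalg.norm(TR-TL),np.linalg.norm(BL-TL))
c=(TR+BL)/2; ax=(TL-BL);ax/=np.linalg.norm(ax); print("centre",c,"ax",ax,np.arctan2(ax[0],ax[1]))
h1=onz(w,g(257,560),46);h2=onz(w,g(249,722),46);print(h1,h2, "pred mid",c-125*ax,"end",c-165*ax)
print(tri((w,g(66,75)),(s,(374.75,241.5))),tri((w,g(56,541)),(s,(333.4,202.1))))
for p in [ch(0,-188,0),ch(0,-158,0)]: print("goal",p)
```

```text
[383.16865762  61.78880415  47.        ] [533.40911566  44.3164814   47.        ] [ 363.32242199 -109.1665397    47.        ] 151.2530240860699 172.10346497623107
centre [448.36576883 -32.42502915  47.        ] ax [0.11531572 0.99332889 0.        ] 0.1155728379357411
[ 436.59201845 -123.29203864   46.        ] [ 429.68590751 -192.29986604   46.        ] pred mid [ 433.95130336 -156.59114041   47.        ] end [ 429.33867441 -196.32429601   47.        ]
(array([382.90712328,  62.32378242,  47.53210459]), [np.float64(0.5419980199257695), np.float64(0.541998019925728)]) (array([ 363.54788948, -107.58029637,   49.50017828]), [np.float64(0.24128979742284842), np.float64(0.2412897974229112)])
goal [ 591.57603753 -126.39872078    0.        ]
goal [593.97347835 -96.4946696    0.        ]
```

Run:
```python
from h import *
A=0.1155; R=down(-A)
g=np.array([435.8,-136.7])
move_gripper(0.5)
arm.movep([*g,150],R); arm.move_l([*g,60],vel=120); 
w=shot("wrist","w18")
arm.move_l([*g,-14],vel=60); st()
move_gripper(0.0); st()
arm.move_l([*g,-5],vel=40); st()
w=shot("wrist","w19");s=shot("scene","s19");crop(s,250,170,400,280,"cs19",5)
```

```text
t49.7 [ 436.  -136.8  -13.7] F [-0.3  0.7  0.4] w0.503
t50.1 [ 436.  -136.9  -13.5] F [0.  0.6 4.6] w0.179
t50.5 [ 435.9 -136.8   -4.9] F [-0.2 -0.2 -3.9] w0.174
```

View pics/w19.png

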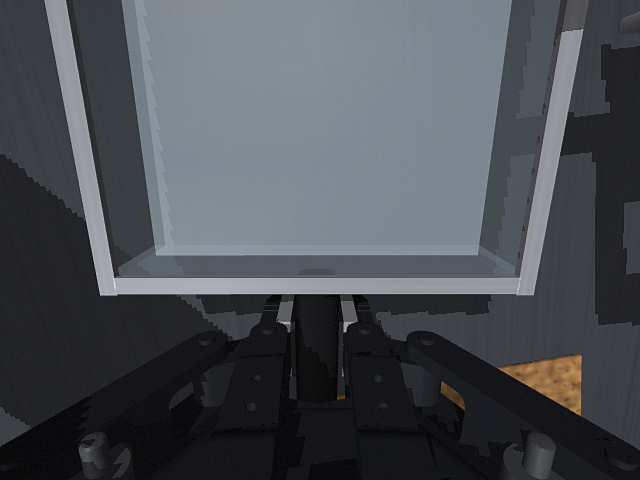

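View pics/cs19.png

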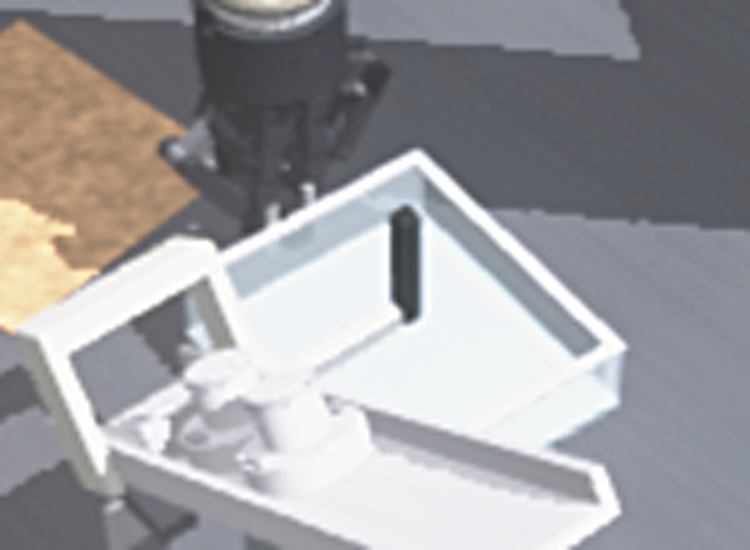

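Run:
```python
from h import *
ax=np.array([0.1153,0.9933]); g=np.array([435.8,-136.7])
arm.move_l([*(g-145*ax),-5],vel=100); st()
arm.move_l(ch(0,-355,-5),vel=120,ori=down(YAW)); st()
w=shot("wrist","w20");np.save("pics/w20.npy",w,allow_pickle=True)
t=shot("top");crop(t,280,170,440,290,"ct20",5);np.save("pics/t20.npy",t,allow_pickle=True)
s=shot("scene");crop(s,230,150,390,270,"cs20",5)
```

```text
t52.1 [ 418.9 -279.9   -5. ] F [-0.6  0.4 -2.5] w0.176
t53.6 [ 577.3 -292.6   -5.2] F [-0.3  0.2 -3.8] w0.179
```

View pics/w20.png

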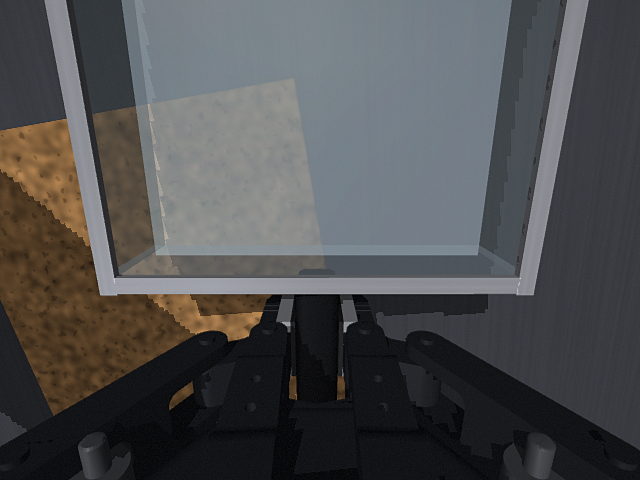

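View pics/ct20.png

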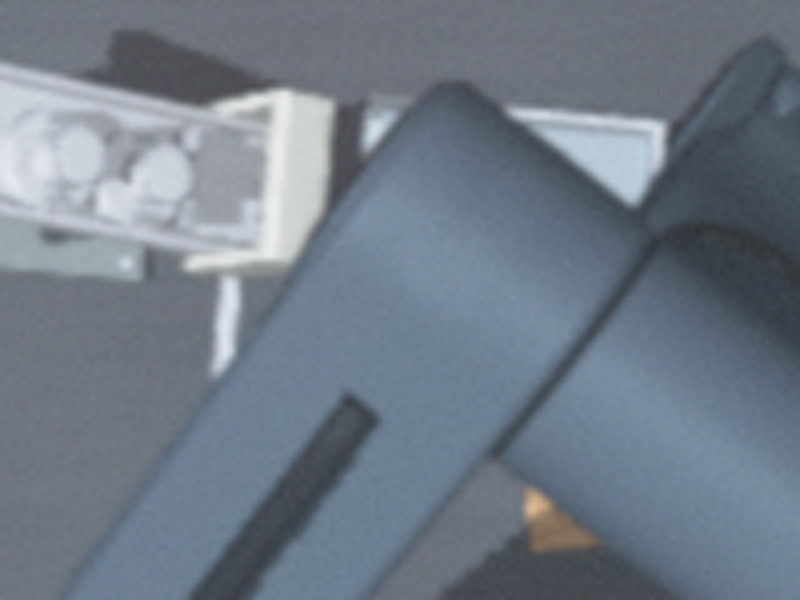

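View pics/cs20.png

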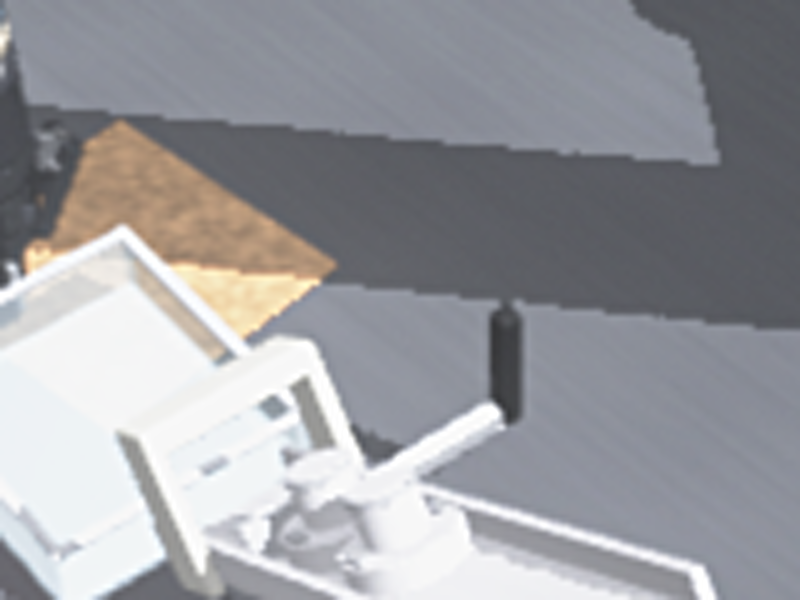

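Run:
```python
from h import *
arm.move_l(ch(0,-305,-5),vel=80); o=st(); f0=o["force"]
y=-305
while y<-262:
    y+=2; arm.move_l(ch(0,y,-5),vel=30); o=monitor.observe(); f=o["force"]-f0
    print(y+105,round(f[:2]@U,1),round(f[2],1),end=' | ')
    if -(f[:2]@U)>9: break
st()
s=shot("scene","s21");crop(s,230,150,390,270,"cs21",5); w=shot("wrist","w21")
```

```text
t54.6 [ 582.6 -243.2   -4.9] F [ 0.5 -0.4 -3.4] w0.179
-198 0.4 0.9 | -196 0.2 -0.1 | -194 0.7 -1.1 | -192 0.7 0.6 | -190 -0.0 0.3 | -188 -0.7 -0.1 | -186 -0.5 -0.7 | -184 -0.8 0.5 | -182 -1.8 0.5 | -180 -0.1 0.8 | -178 -1.7 -0.3 | -176 -2.3 0.1 | -174 -3.6 0.4 | -172 -1.5 0.8 | -170 -2.2 -0.1 | -168 -3.2 0.1 | -166 -3.9 0.4 | -164 -2.8 -1.3 | -162 -4.0 -2.9 | -160 -3.8 -2.4 | -158 -4.3 -2.8 | -156 -9.6 -2.9 | t60.1 [ 586.1 -201.4   -4.6] F [-1.2 -9.9 -6.3] w0.175
```

View pics/cs21.png

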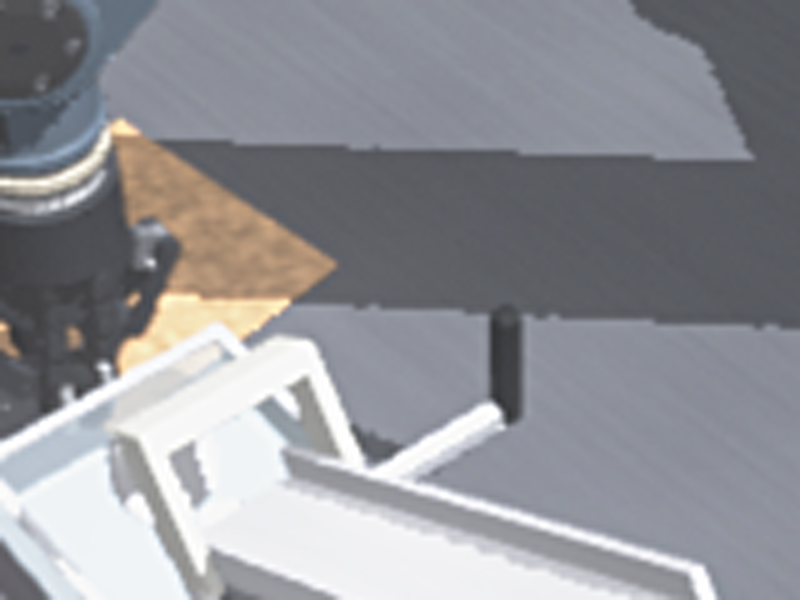

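View pics/w21.png

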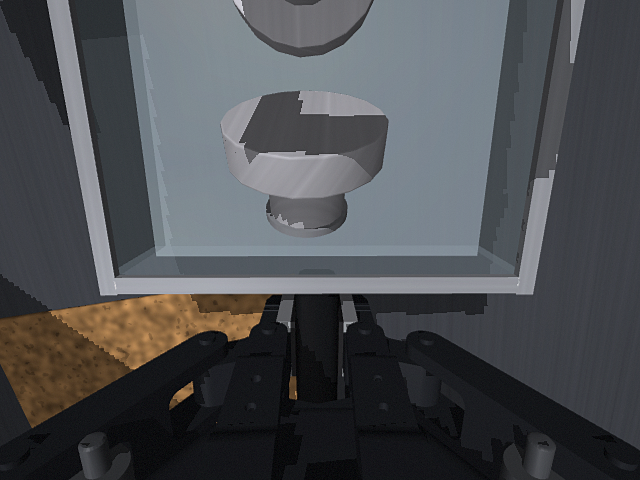

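Run:
```python
from h import *
arm.move_l(ch(0,-263,-5),vel=20); arm.wait(0.7); st()
s=shot("scene");crop(s,200,180,360,300,"cs22",5); w=shot("wrist","w22"); t=shot("top"); crop(t,270,160,400,260,"ct22",6)
```

```text
t61.1 [ 585.6 -201.4   -5. ] F [-0.3 -5.9 -5.8] w0.176
```

View pics/cs22.png

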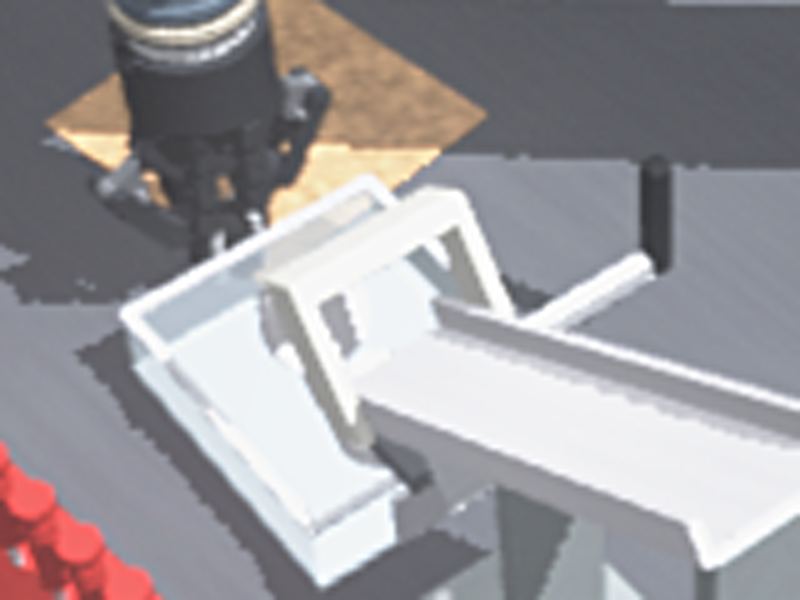

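View pics/ct22.png

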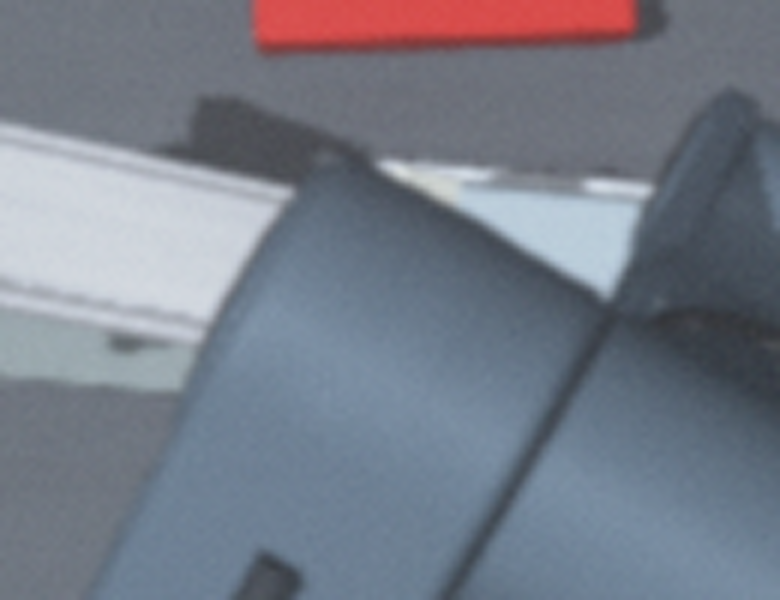

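View pics/w22.png

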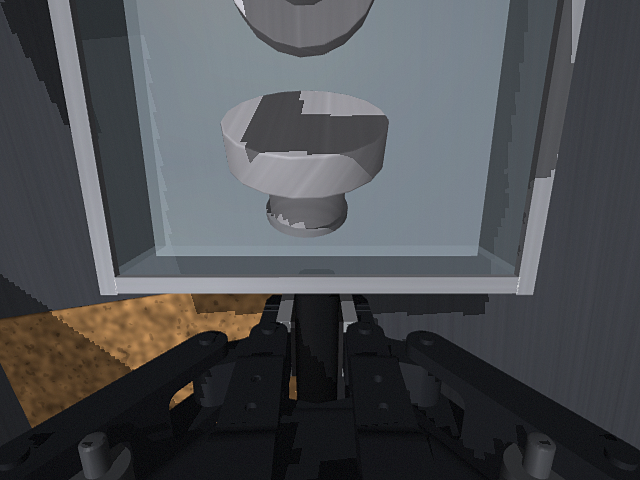

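Run:
```python
from h import *
w=shot("wrist")
for z in (14,28,50,80):
    p=onz(w,(303,55),z); l=(p[:2]-O); print(z,l@V,l@U)
p=onz(w,(303,155),14+40);l=(p[:2]-O);print(l@V,l@U)
```

```text
14 -5.924727712928298 -159.27311908437454
28 -5.436758934763291 -162.42779070968265
50 -4.669950854789625 -167.38513183516685
80 -3.624303473007415 -174.1451424608271
-4.7976488369770705 -196.3692017164174
```

Run:
```python
from h import *
arm.move_l(ch(0,-300,-5),vel=30); st()
w=shot("wrist","w23"); s=shot("scene");crop(s,200,170,360,290,"cs23",5)
```

```text
t62.7 [ 582.6 -237.7   -5. ] F [-0.  -0.6 -4.1] w0.177
```

View pics/w23.png

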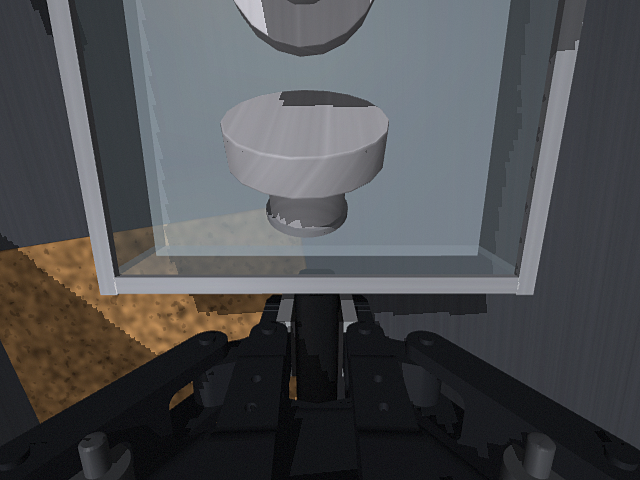

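View pics/cs23.png

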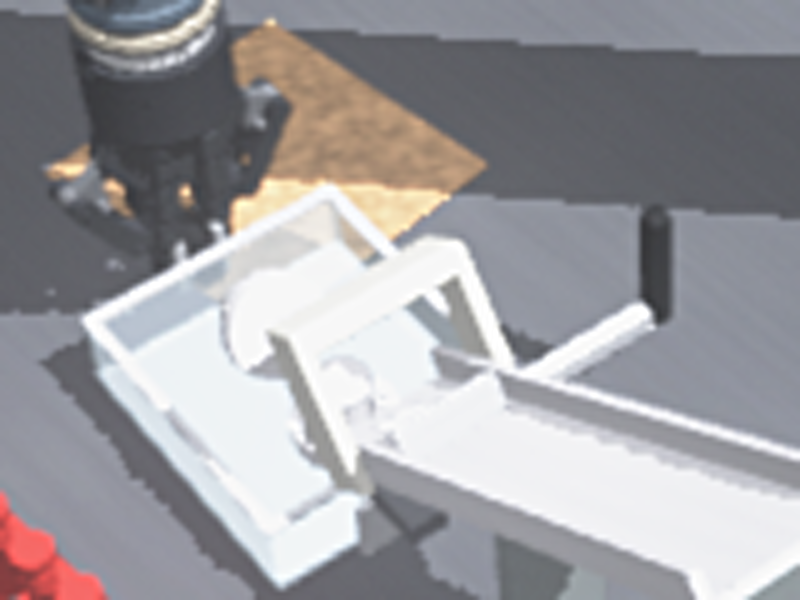

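Run:
```python
from h import *
s=shot("scene");t=shot("top")
i0=cv2.imread("pics/scene0.png")[:,:,::-1].copy();j0=cv2.imread("pics/top0.png")[:,:,::-1].copy()
for n,im,c in(("scene",i0,s),("top",j0,t)):
    h=cv2.cvtColor(im,cv2.COLOR_RGB2HSV); m=cv2.inRange(h,(8,60,60),(28,255,255))
    x0,y0,x1,y1=(190,160,310,250) if n=="scene" else (370,200,460,300)
    mm=np.zeros_like(m);mm[y0:y1,x0:x1]=m[y0:y1,x0:x1]
    k=max(cv2.findContours(mm,cv2.RETR_EXTERNAL,cv2.CHAIN_APPROX_NONE)[0],key=cv2.contourArea)
    pts=np.array([onz(c,p[0],3)[:2] for p in k],np.float32)
    print(n,cv2.minAreaRect(pts))
```

```text
scene ((497.26275634765625, -292.5121154785156), (172.982421875, 182.19549560546875), 4.603555202484131)
top ((496.8477783203125, -290.56121826171875), (170.5069580078125, 180.4813995361328), 4.8592209815979)
```

Run:
```python
from h import *
a=0.082; ax=np.array([-np.sin(a),np.cos(a)]); c=np.array([497,-291.5]); g=c-105*ax; print(g)
arm.move_l(ch(0,-360,-5),vel=80); arm.move_l(ch(0,-360,20),vel=60)
arm.move_l([*g,20],vel=80,ori=down(a)); o=st(); f0=o["force"][2]
arm.move_l([*g,-4],vel=40)
z=-4
while z>-12:
    z-=1; arm.move_l([*g,z],vel=15); f=monitor.observe()["force"][2]-f0; print(z,round(f,1),end=' ')
    if f>4: break
st(); w=shot("wrist","w24");s=shot("scene","s24");crop(s,190,140,350,260,"cs24",5)
```

```text
[ 505.6003543  -396.14718776]
t66.0 [ 505.9 -395.6   20. ] F [ 0.1  0.3 -4.3] w0.177
-5 -0.1 -6 -1.0 -7 -0.4 -8 -0.3 -9 2.3 -10 3.1 -11 5.4 t68.5 [ 505.8 -396.6  -10.5] F [-0.2 -2.6  1.1] w0.178
```

View pics/w24.png

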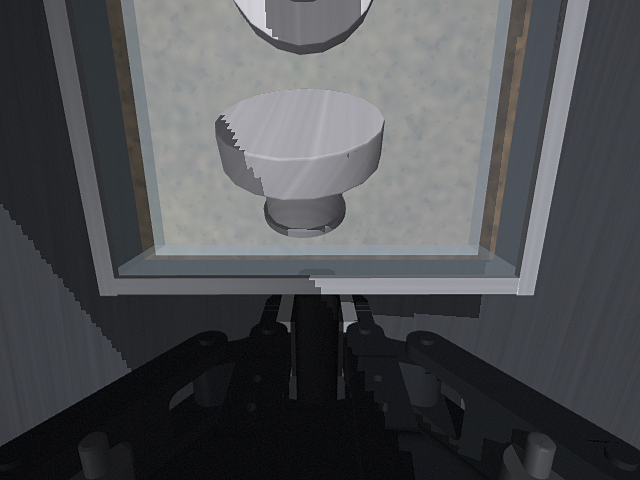

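View pics/cs24.png

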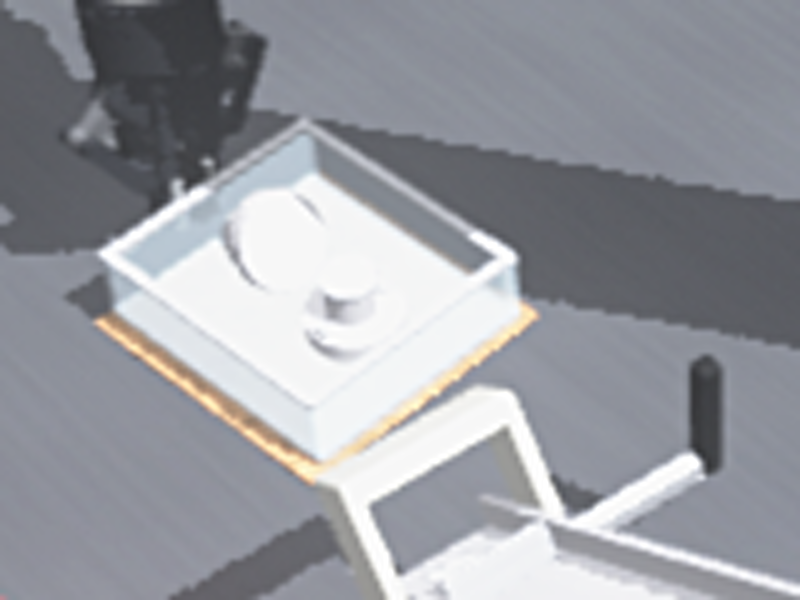

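Run:
```python
from h import *
e=monitor.observe()["eef_pos"]
move_gripper(0.45); st(); arm.move_l([e[0],e[1],120],vel=100); arm.move_l([e[0],e[1],260],vel=200)
R=down(YAW); k=np.array([495.9,-20.0]); m=k-40*V
arm.movep([*m,260],R); w=shot("wrist","w25")
move_gripper(0.4); arm.move_l([*m,85],vel=120); st()
move_gripper(0.0); o=st(); f0=o["force"]
for d in [30,20,10,5,3,2,1,0,-1,-2,-3]:
    arm.move_l([*(k-d*V),85],vel=40); f=monitor.observe()["force"]-f0; e=(monitor.observe()["eef_pos"][:2]-k)@V
    print(d,f.round(1),round(e,2))
    if d<3 and abs(f[:2]@V)>8: break
w=shot("wrist","w26")
```

```text
t69.0 [ 505.5 -395.8  -11.3] F [0.6 0.6 0. ] w0.448
t74.6 [456.5 -16.9  85.5] F [0.  0.1 0.7] w0.399
t74.9 [456.4 -16.9  85.6] F [0.1 0.4 5.6] w0.156
30 [ 0.5  0.5 -0.1] -28.9
20 [ 0.5  1.6 -0.2] -18.95
10 [ 1.2  0.7 -1.2] -8.97
5 [ 1.4  1.  -0.9] -4.12
3 [0.4 0.5 0.9] -2.6
2 [-1.6  0.5  0.2] -1.83
1 [-1.8  0.9  1.1] -0.92
0 [-1.   0.9  1.3] -0.04
-1 [-3.2 -0.5  2.6] -0.06
-2 [-5.4 -0.3  4.8] -0.08
-3 [-7.5 -0.9  6.3] -0.08
```

View pics/w25.png

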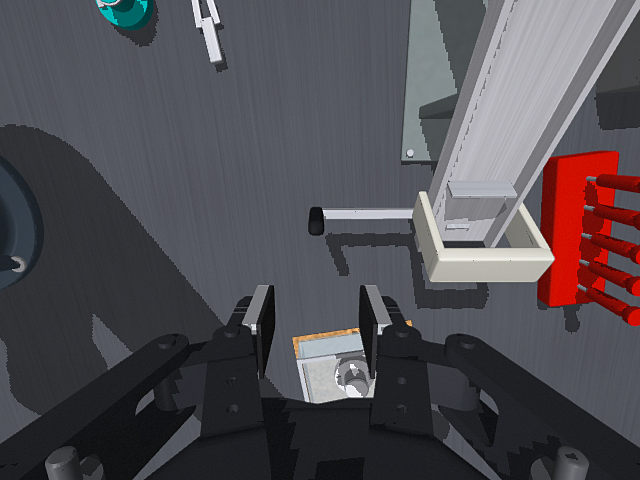

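View pics/w26.png

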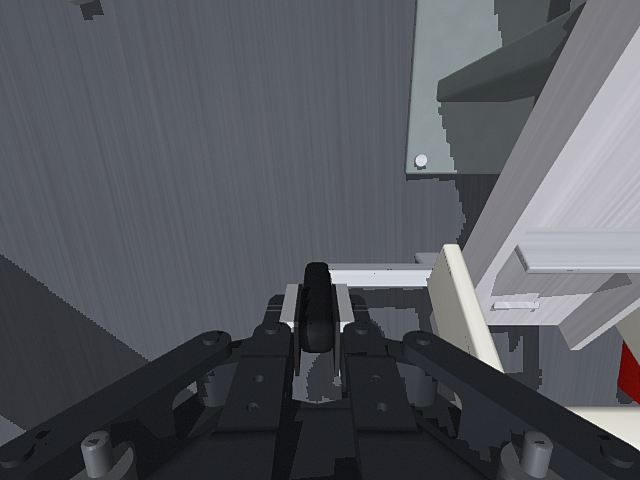

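Run:
```python
from h import *
k=np.array([495.9,-20.0])
arm.move_l([*(k+0.7*V),85],vel=20); move_gripper(0.4); arm.move_l([*k,200],vel=120)
arm.movep([495,60,270],down(YAW)); w=shot("wrist","w27")
a=np.load("pics/w14.npy",allow_pickle=True).item()
im=np.hstack([cv2.resize(x["px"][260:325,295:400],(400,248),interpolation=cv2.INTER_CUBIC) for x in (a,w)]); cv2.imwrite("pics/ck2.png",im[:,:,::-1])
arm.move_l([430,200,380],vel=200)
s=shot("scene","s27"); crop(s,190,140,350,260,"cs27",5); t=shot("top","t27"); st()
```

```text
t81.7 [430.  199.1 379. ] F [0.5 0.1 0.5] w0.398
```

View pics/ck2.png

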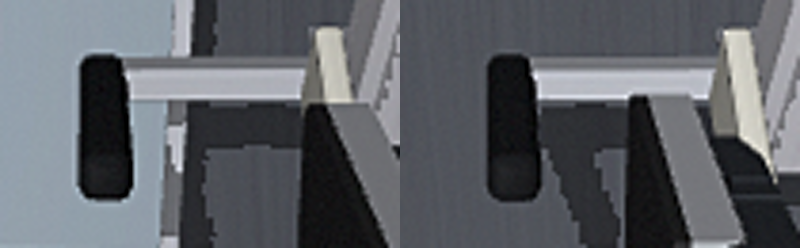

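View pics/s27.png

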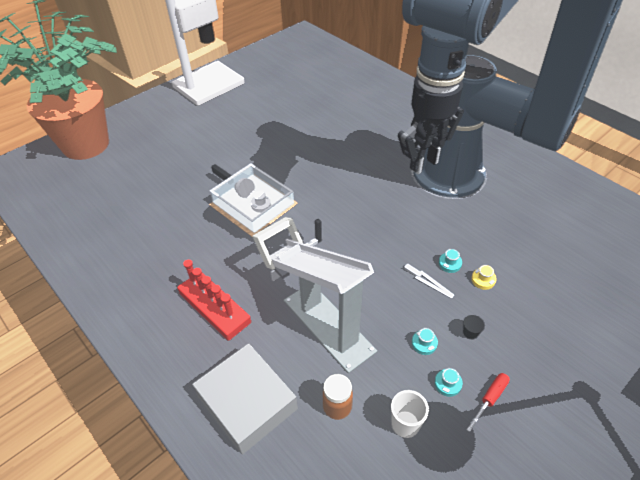

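View pics/t27.png

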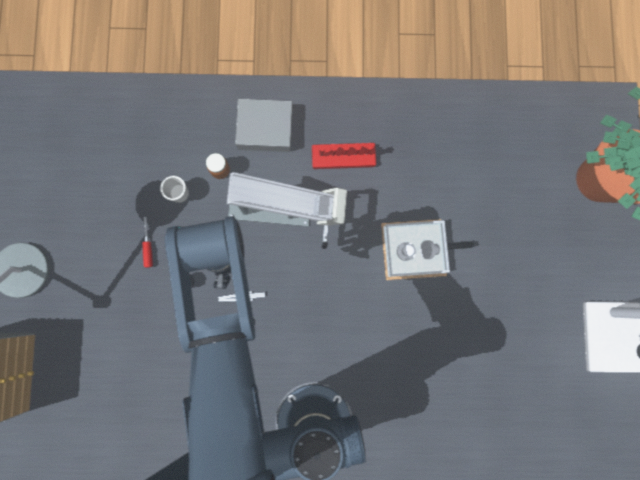

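Run:
```python
from h import *
t=shot("top"); crop(t,375,210,485,290,"ct28",7)
```

```text
(no output)
```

View pics/ct28.png

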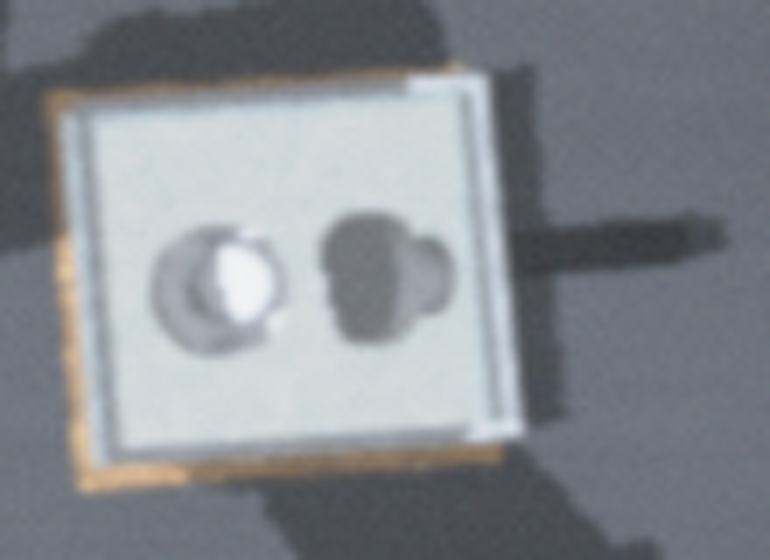

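Run:
```python
from h import *
t=shot("top")
P=[onz(t,(375+x/7,210+y/7),50)[:2] for x,y in [(60,106),(488,72),(524,438),(98,468)]]
print(np.mean(P,axis=0),[np.linalg.norm(P[i]-P[i-1]).round() for i in range(4)])
st(); order.sign_off()
```

```text
[ 494.08981962 -291.17777119] [np.float64(150.0), np.float64(179.0), np.float64(152.0), np.float64(176.0)]
t81.8 [430.1 199.3 379.2] F [0.8 0.1 0.4] w0.402
the job is handed in; nothing more can be done
```

The job is handed in at about 82 s. Only two plain aluminium holders were on the bench, and both are in the dish on the cork mat, with the lock bar back home.

**What I did**
- I let both holders go in the chute above the shut gate with the lock bar still home.
- I pulled the bar out to its stop at 40.0 mm, then held the dish by its handle and pressed it on the paddle. I kept it there until both holders had dropped in.
- I set the dish down on the mat and pushed the bar home until it hit its stop.

**What the last checks showed**
- **Dish:** the rim centre read (494, −291) mm and the mat centre (497, −291.5) mm, so the dish is within about 3 mm of the middle. The rim's long side measured 176–179 mm instead of 170 mm, so that reading is a little rough.
- **Holders:** both are visible inside the dish. One stands boss up and the other landed boss down. The chute is empty and the gate is shut.
- **Lock bar:** the grip looks to be in the same place as in the picture from before the pull.
- **Bystanders:** I did not touch the look-alikes or the other bystanders, and they look unmoved in the last pictures. The arm hid some of them from the top camera.

**What disagreed or failed**
- The real fingertips sit about 27 mm short of the reported tool point. My first grasp closed on nothing and left the holder essentially where it was. I measured the offset by touching the bench and corrected for it.
- The dish was knocked a few centimetres aside during the run, so I located it again before gripping it.
- The weight change when the holders landed in the dish was too small against the force noise to count. The pictures are the only evidence that both are in.

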